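# Load the test-cassette magazine

### The job

Load the two test cassettes from the counter, window side up, into the spring-loaded magazine, one at a time: lay a cassette flat between the guides on top of the two spring lips, then push it down gently with the fingers until both lips snap over it and hold it, and let go before doing the next. Do not ram the stack against the bottom of the magazine, which has only about three millimetres to spare once the second cassette is in, and leave the tube rack, kidney dish and bottle where they are.

Things in the scene. Friction and masses are not known exactly. Their poses are not given: they have to be found in the camera images.
- cassette1_mid (a point): Centre of a flat grey plastic test cassette, a slab 90 mm long (its x) x 26 mm wide (its y) x 10 mm thick (its z, window side up), 30 g (varies by some tens of percent), lying on the counter; either end may lead, and the two cassettes are alike and may be loaded in any order.
- cassette2_mid (a point): Centre of the other test cassette, same shape and size.
- dock_mid (a point): Point on the counter under the middle of the black fixed dock (plate 150 x 72 mm) in which the aluminium magazine stands fixed, centred and parallel. x: along the length of the cassettes in it, y: across, z: up. HOW HIGH the magazine stands varies by 16 mm from run to run and is not reported: find it by touch or sight. U below = height of the lips' underside over the counter, 59 to 75 mm.
- mouth_low (a point): Point 40 mm above dock_mid, on the magazine's upright centre line; same axes. Four corner guides hold a cassette with 1 mm clearance all round; they are straight up to U + 12 mm, then flare out to U + 19 mm. The middle 64 mm of each long side is open for fingers. A cassette laid on the lips has its underside near U + 8 mm and its top near U + 18 mm. Empty, the platform top is at U - 1 mm.
- lip_a (a point): Point on the counter straight below the nose of one of two steel spring lips (14 mm wide, one at the middle of each end, noses 42 mm from the middle). Lips overhang a cassette's end by 3 mm and slope, so that pushing it down at its middle wedges them outward (5 to 16 N, ending in a jump, then 2 to 5 N of rubbing besides the platform spring). When its top is just below U, about 18 mm under where it lay, both snap back over it.
- lip_b (a point): The same for the other lip.
- platform (a joint): Travel in metres of the magazine's spring platform, downward positive: 0 empty, about 0.009 with one cassette held under the lips, about 0.019 with two, hard stop at 0.022. Its spring pushes up with 3 N at 0 and 6.3 N at the stop. The platform must not be loaded beyond 25 N.
- rack: White tube rack 130 x 60 mm, 86 mm high with its capped tubes, loose; origin at the centre of its underside. Leave alone.
- dish: Kidney dish of grey-brown pulp board, 200 x 100 mm, 30 mm high, loose; origin near the centre of its underside. Leave alone.
- spray: White bottle, 56 mm diameter, 130 mm high, loose; origin at the centre of its underside. Leave alone.
Things that resemble listed ones, but are neither listed nor needed, are in the scene too. Leave any blue or red look-alike of the part that bears cassette2_mid alone.

How it is judged:
By the outcome, as a careful person would: the job done as asked, in the order asked, and still so for the second after the job is handed in, with the robot touching nothing.
It also fails if it takes over 72 s, if anything falls off the work surface, if the arm or the gripper's body presses on something with over 40 N, if the wrist force passes 120 N, or if a joint passes its speed limit or range.

### The arm

A 6-joint arm with a two-finger parallel gripper is mounted at the origin on the work surface. World frame = base frame: x ahead of the robot, y to its left, z up, the work surface at z = 0. Lengths are in m, angles in rad, forces in N, time in s.
With the tool pointing down it reaches from about 0.325 to 1 m from the base axis. Payload 5.1 kg.
Tool frame: the origin (TCP) lies on the centre line of the jaws, within the pads' length; the fingertips stand 19 mm ahead of it and the grasp point (between the pads) is the TCP; z points along the fingers, y is the direction in which the jaws open and shut (so a half turn about z gives the same grasp; the last joint's range is limited). The gripper opens to 85 mm and grips with 20 to 120 N. Pads are 22 mm wide; open, the fingers measure 114 mm over their backs; the gripper's body (76 mm by 85 mm) begins 54 mm behind the grasp point. The pads swing forward as they close: fully open they stand 13 mm farther back than shut.
Start: joints at [-1.373, 0.124, 1.65, -0, 1.367, -0.083], TCP at [0.18, -0.625, 0.22] pointing down, gripper open.
Joint ranges: [-2.61, 2.61], [-1.02, 2.33], [0.03, 2.71], [-1.35, 4.49], [0.32, 2.68], [-2.91, 2.91]. Speed limits (rad/s): [2.57, 2.57, 3.14, 3.14, 3.14, 3.14].

### API

Orientations are given as [roll, pitch, yaw] about the fixed x, y, z axes, in that order (R = Rz(yaw) Ry(pitch) Rx(roll)).
In Python, from cell import read_state, optics, r gives the robot as it stands.
- The arm moves only by the tool carry_out, never from a script. Its argument "rows" is a list that holds one entry, the list of rows, each a list of 6 numbers: the shift along the tool's x, y, z in cm, then the turn, a rotation vector about the tool's x, y, z in rad. In form: [[[x, y, z, ax, ay, az], ...]]. A call has 1 to 10 rows; each row shifts and turns the commanded pose from where the row before left it, along the tool's axes as they then stand; what a row does not reach is not made up. A row lasts 1/10 s, in which the tool goes at most 50 mm and 8.59 degrees, less where a joint would pass 70% of its speed; a pose out of reach is approached as far as the arm can. A call is refused whole if a number of a shift passes 5 or a number of a turn 0.15, either way. A call with a gripper value outside its range is refused whole. "gripper" is the opening, from -1 (shut) to 1 (fully open), so that 0 is half open, set as the call begins (left out, the last holds). The fingers move at their own pace and stop on an object; "squeeze" is the grip in N (left out, the last holds). Time passes only in rows, so rows that do not move let the fingers close. It gives the time, the measured TCP pose, the force and the opening at its end, in the units of the state.
- read_state(): the state, without advancing time (a new reading comes with each control period).
- optics.snapshot(name): name is "scene" or "top" or "wrist"; returns a dict with "pixels" (420x560x3 uint8, red, green, blue), "K" (3x3 intrinsics, pixels), "R" (3x3) and "t" (3): a world point X has camera coordinates R X + t. Camera axes: x right, y down, z forward; pixel columns grow to the right and rows downward; lengths in m; the calibration is good to about 2 mm. A picture is of the moment at which its call begins. There is no depth.
- r.hand_in(): hands the job in, once; it reports no verdict.
The state is a dict: "time": time; "joint_positions": joint angles; "qvel": joint speeds; "tau": joint torques, N m; "tcp_pos": TCP position; "orientation": TCP orientation; "force": force on the tool from outside, world axes, zero at the start; "moment": the same for the moment, N m; "finger_gap": finger opening in m.
Only numpy, scipy, OpenCV 4.12 (cv2) and the standard library are available. Lean on these libraries where they do the work, as an engineer would, in place of code of your own. Each camera call takes 0.05 s, during which the arm holds its last target.

## Working session

There is one attempt and no reset: what is moved stays moved. The work goes in short steps, Python scripts to look and compute and a tool call to move; the robot and the scene stay as the last step left them, time stands still between calls to the robot, and variables do not carry over. Pictures are saved under pics/ and viewed, and the job is handed in when it is done.

Besides the shell and the picture viewer there is one more tool, called after "Request:" as a command line: name --argument value ..., lists and objects as JSON in quotes. carry_out: Moves the arm, as the interface text tells. Its arguments: {"type":"object","properties":{"rows":{"type":"array"},"gripper":{"type":"number"},"squeeze":{"type":"number"}},"required":["rows"]}

```bash
mkdir -p pics; ls
python3 - <<'E'
from cell import read_state, optics, r
import cv2
print(read_state())
for n in ("scene","top","wrist"):
    s=optics.snapshot(n); cv2.imwrite(f"pics/{n}0.png",s["pixels"][:,:,::-1]); print(n,s["K"],s["R"],s["t"])
E
```

```text
pics
{'time': 0.0, 'joint_positions': array([-1.37259889e+00,  1.24561196e-01,  1.65165943e+00,  1.52875122e-06,
        1.36752860e+00, -8.25913040e-02]), 'qvel': array([ 1.75366340e-03,  4.45759864e-04, -1.92164030e-03,  1.52344489e-03,
        2.32151987e-04,  4.70498793e-05]), 'tau': array([ 1.20078272e-03, -4.23615718e+01, -3.65444505e+01,  1.07186274e-04,
        7.14867027e-03,  8.80852383e-06]), 'tcp_pos': array([ 0.17997599, -0.62392438,  0.21862537]), 'orientation': array([-3.13944355e+00, -1.79403165e-04,  2.80788237e-01]), 'force': array([ 0.00897847,  0.19362783, -0.23500517]), 'moment': array([-0.06181288, -0.00350733, -0.03783313]), 'finger_gap': 0.08554192335017609}
scene [[432.03683109   0.         279.25759837]
 [  0.         432.03683109 211.78839731]
 [  0.           0.           1.        ]] [[-0.57659654  0.81700719 -0.00597293]
 [ 0.6199321   0.43272708 -0.65454676]
 [-0.53218477 -0.38111221 -0.75599792]] [ 0.36532486 -0.2939434   1.2726006 ]
top [[409.29829891   0.         278.47023625]
 [  0.         409.29829891 207.81986862]
 [  0.           0.           1.        ]] [[ 1.35380483e-02 -9.99908032e-01 -8.05514262e-04]
 [-9.76302783e-01 -1.30444303e-02 -2.16015552e-01]
 [ 2.15985178e-01  3.71085479e-03 -9.76389590e-01]] [-0.01698508  0.5734307   0.97575948]
wrist [[355.07015615   0.         282.69558405]
 [  0.         355.07015615 211.2299205 ]
 [  0.           0.           1.        ]] [[ 0.27653854 -0.96100034 -0.00218662]
 [-0.91632445 -0.2643669   0.30076509]
 [-0.28961342 -0.08116949 -0.95369575]] [-0.64943279 -0.0377264   0.37928207]
```

View pics/scene0.png

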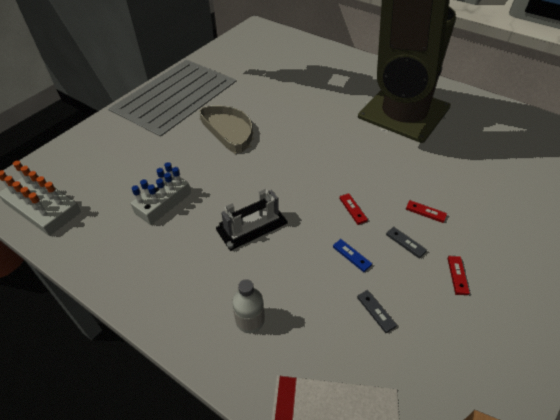

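View pics/top0.png

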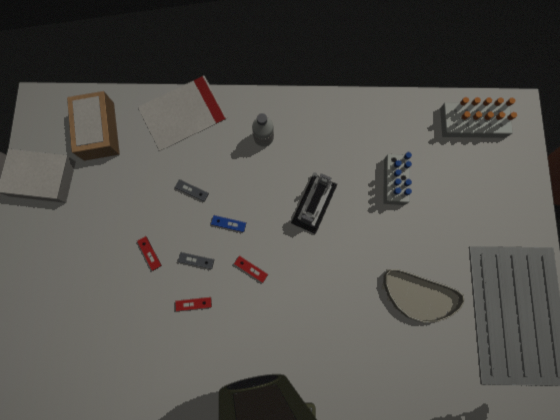

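View pics/wrist0.png

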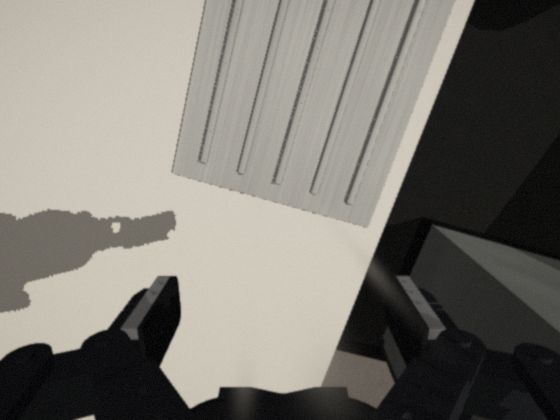

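The top view shows grey cassettes at about (192,190) and (196,260), and the dock at about (315,203). Red and blue look-alikes lie around them. Next I'll zoom in and measure.

```bash
cat > h.py <<'E'
from cell import read_state, optics, r
import cv2, numpy as np
def ray(s,uv,z):
    K,R,t=s["K"],s["R"],s["t"]
    C=-R.T@t; d=R.T@np.linalg.inv(K)@np.array([uv[0],uv[1],1.0])
    return C+d*(z-C[2])/d[2]
def proj(s,X):
    c=s["R"]@np.array(X,float)+s["t"]; p=s["K"]@c; return p[:2]/p[2]
def rect(s,mask,z):
    cs,_=cv2.findContours(mask,cv2.RETR_EXTERNAL,cv2.CHAIN_APPROX_NONE)
    out=[]
    for c in cs:
        if cv2.contourArea(c)<60: continue
        P=np.array([ray(s,p[0],z)[:2] for p in c],np.float32)
        (cx,cy),(w,h),a=cv2.minAreaRect(P*1000)
        if w<h: w,h,a=h,w,a+90
        out.append((round(cx,1),round(cy,1),round(w,1),round(h,1),round((a+90)%180-90,1),c.reshape(-1,2).mean(0).round(0)))
    return out
E
python3 - <<'E'
from h import *
s=optics.snapshot("top"); im=s["pixels"]; g=im.astype(int)
c=im[150:300,130:360][:,:,::-1]
cv2.imwrite("pics/topz.png",cv2.resize(c,None,fx=3.4,fy=3.4,interpolation=cv2.INTER_CUBIC))
print(im[190,185],im[188,200],im[230,200],im[183,180],im[200,330])
mx=g.max(2);mn=g.min(2)
m=((mx<110)).astype(np.uint8)*255
m[:, :120]=0;m[:150]=0;m[350:]=0;m[:,365:]=0
m=cv2.morphologyEx(m,cv2.MORPH_CLOSE,np.ones((5,5),np.uint8))
for o in rect(s,m,0.006): print(o)
s2=optics.snapshot("scene"); im=s2["pixels"]
c=im[170:340,190:480][:,:,::-1]
cv2.imwrite("pics/scenez.png",cv2.resize(c,None,fx=2.7,fy=2.7,interpolation=cv2.INTER_CUBIC))
mx=im.max(2); m=((mx<100)).astype(np.uint8)*255
m[:150]=0;m[340:]=0;m[:,:190]=0;m[:,480:]=0
m=cv2.morphologyEx(m,cv2.MORPH_CLOSE,np.ones((5,5),np.uint8))
for o in rect(s2,m,0.006): print(o)
E
```

```text
[59 61 61] [104 102  97] [114 112 106] [55 57 58] [85 84 79]
(331.8, 207.5, 97.8, 32.9, -84.4, array([192., 304.]))
(290.8, 356.1, 143.0, 62.2, 5.6, array([127., 325.]))
(420.9, 63.1, 94.0, 36.1, 57.7, array([250., 270.]))
(441.4, 206.7, 97.4, 35.3, 78.4, array([195., 261.]))
(459.5, 329.9, 96.1, 36.3, 30.6, array([148., 253.]))
(540.3, 125.8, 96.1, 36.4, 77.3, array([228., 224.]))
(629.6, 229.1, 96.1, 37.1, 65.4, array([191., 191.]))
(592.4, -92.1, 197.5, 91.2, -23.6, array([310., 206.]))
(735.6, 82.7, 88.3, 26.2, -89.2, array([245., 153.]))
(631.1, 231.2, 97.1, 33.6, 65.8, array([377., 312.]))
(768.5, 50.3, 161.1, 93.7, 87.0, array([263., 313.]))
(460.9, 333.6, 91.7, 33.5, 31.0, array([459., 277.]))
(547.4, 128.7, 97.8, 31.3, 84.5, array([353., 259.]))
(443.3, 208.9, 98.6, 34.5, 78.5, array([407., 243.]))
(335.6, 212.1, 96.0, 28.5, -81.4, array([427., 214.]))
(436.8, 64.5, 93.9, 30.1, 76.7, array([353., 213.]))
(580.7, -107.9, 183.8, 138.5, -23.6, array([256., 220.]))
(600.1, -260.2, 74.3, 46.0, 42.9, array([197., 196.]))
(106.1, 186.5, 151.5, 35.5, -55.2, array([453., 153.]))
```

View pics/topz.png

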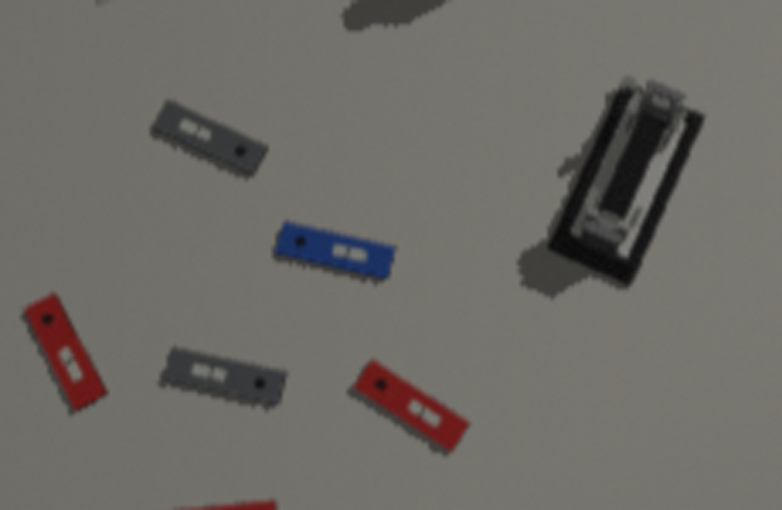

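View pics/scenez.png

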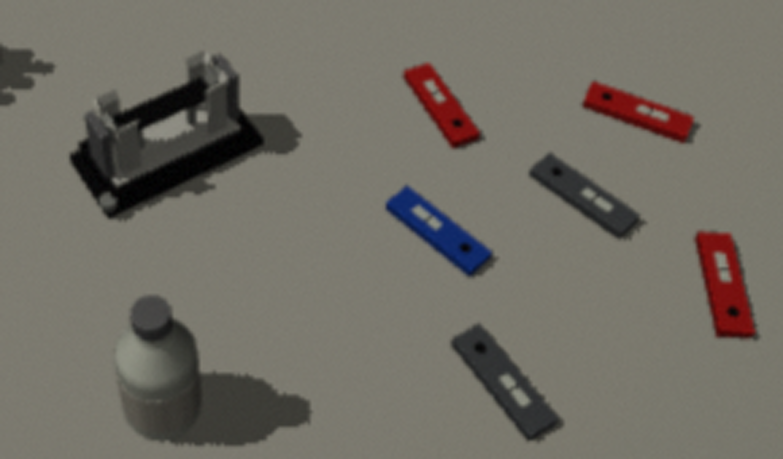

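```bash
cat >> h.py <<'E'
from scipy.spatial.transform import Rotation as Ro
def tool():
    st=read_state(); return np.array(st["tcp_pos"]),Ro.from_euler("xyz",st["orientation"]).as_matrix()
def to(p,yaw):
    """shift in tool frame (cm) & turn about tool z (rad) to reach TCP p w/ yaw, tool down"""
    x,R=tool(); T=Ro.from_euler("xyz",[np.pi,0,yaw]).as_matrix()
    print("tool shift cm",(R.T@(np.array(p)-x)*100).round(2),"rotvec",Ro.from_matrix(R.T@T).as_rotvec().round(3))
E
python3 - <<'E'
from h import *
s=optics.snapshot("wrist");x,R=tool()
C=-s["R"].T@s["t"]; print("cam in tool",R.T@(C-x)); print("cam axes in tool (rows)",s["R"]@R)
# look-at: point where centre ray passes below, in tool frame 
s=optics.snapshot("top"); im=s["pixels"]
m=((im.max(2)<45)).astype(np.uint8)*255
m[:150]=0;m[350:]=0;m[:,:280]=0;m[:,365:]=0
m=cv2.morphologyEx(m,cv2.MORPH_CLOSE,np.ones((3,3),np.uint8))
for o in rect(s,m,0.006): print(o)
for p in [(548,247),(628,288),(705,115)]: print(ray(s,(130+p[0]/3.4,150+p[1]/3.4),0.008).round(4))
to([0.53,-0.10,0.3],-0.41)
E
```

```text
cam in tool [ 0.07774511  0.00054018 -0.1526902 ]
cam axes in tool (rows) [[-5.54605190e-04  9.99999682e-01  5.73132927e-04]
 [-9.53654492e-01 -3.56444076e-04 -3.00903612e-01]
 [-3.00903312e-01 -7.13453495e-04  9.53654386e-01]]
(618.2, -109.4, 94.7, 24.3, -25.2, array([316., 197.]))
(599.4, -102.5, 148.6, 70.7, -23.6, array([313., 206.]))
[ 0.5459 -0.0433  0.008 ]
[ 0.5144 -0.1055  0.008 ]
[ 0.6544 -0.1676  0.008 ]
tool shift cm [ 48.15 -40.69  -8.02] rotvec [-0.     0.     0.691]
```

Request:
carry_out --rows '[[[0,0,0,0,0,0.14],[0,0,0,0,0,0.14],[0,0,0,0,0,0.14],[0,0,0,0,0,0.14],[0,0,0,0,0,0.13],[1.2,-4.5,0,0,0,0],[1.2,-4.5,0,0,0,0],[1.2,-4.5,0,0,0,0],[1.2,-4.5,0,0,0,0],[1.2,-4.5,0,0,0,0]]]'

```text
time: 1.35
tcp_pos: [0.3255, -0.4405, 0.22]
orientation: [3.141, -0.0, -0.41]
force: [1.1, -0.7, 0.2]
finger_gap: 0.0851
```

Request:
carry_out --rows '[[[1.2,-4.5,0,0,0,0],[1.2,-4.5,0,0,0,0],[1.2,-4.5,0,0,0,0],[1.2,-4.5,0,0,0,0],[1.2,-4.5,0,0,0,0],[1.2,-4.5,0,0,0,0]]]'

```text
time: 1.95
tcp_pos: [0.4991, -0.2213, 0.2203]
orientation: [3.141, -0.001, -0.409]
force: [0.2, -0.8, 0.5]
finger_gap: 0.0849
```

```bash
python3 -c "
from h import *
print(tool()); to([0.6,-0.103,0.22],-0.412)"
```

```text
(array([ 0.49909867, -0.22128055,  0.22026322]), array([[ 9.17440229e-01, -3.97872964e-01,  7.28654785e-04],
       [-3.97872674e-01, -9.17440501e-01, -5.12777922e-04],
       [ 8.72517882e-04,  1.80531266e-04, -9.99999603e-01]]))
tool shift cm [  4.55 -14.87   0.03] rotvec [ 0.    -0.001  0.003]
```

Request:
carry_out --rows '[[[1.1,-3.7,0,0,0,0],[1.1,-3.7,0,0,0,0],[1.1,-3.7,0,0,0,0],[0.2,-1,0,0,0,0],[0,0,0,0,0,0],[0,0,0,0,0,0]]]'

```text
time: 2.55
tcp_pos: [0.5779, -0.1265, 0.2198]
orientation: [3.141, 0.0, -0.409]
force: [0.1, 0.4, -0.0]
finger_gap: 0.0853
```

```bash
python3 -c "
from h import *
print(tool()); to([0.6,-0.103,0.22],-0.412)
s=optics.snapshot('wrist'); cv2.imwrite('pics/w1.png',s['pixels'][:,:,::-1])
np.savez('w1.npz',**s)
print(proj(s,[.6,-.103,0.006]))"
```

```text
(array([ 0.57788389, -0.12645274,  0.21978307]), array([[ 9.17361228e-01, -3.98055209e-01, -6.54390360e-04],
       [-3.98055525e-01, -9.17361213e-01, -4.51624574e-04],
       [-4.20540820e-04,  6.74786572e-04, -9.99999684e-01]]))
tool shift cm [ 1.1  -3.03 -0.02] rotvec [0.001 0.    0.003]
[253.64463045 166.44693541]
```

View pics/w1.png

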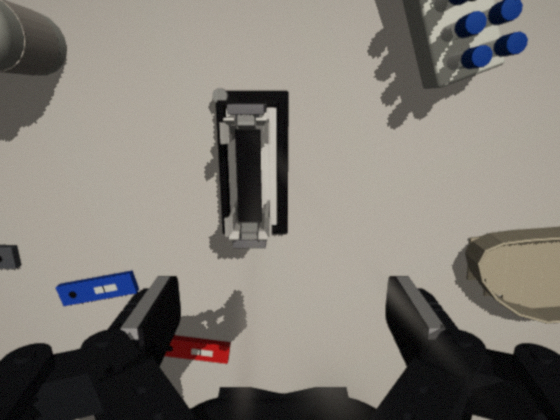

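Request:
carry_out --rows '[[[1.1,-3,0,0,0,0],[0,0,2,0,0,0],[0,0,0,0,0,0],[0,0,0,0,0,0]]]'

```text
time: 3.0
tcp_pos: [0.5995, -0.1037, 0.1995]
orientation: [3.141, 0.001, -0.411]
force: [-0.2, -0.6, 0.5]
finger_gap: 0.0853
```

```bash
python3 -c "
from h import *
print(tool()[0])
s=optics.snapshot('wrist'); cv2.imwrite('pics/w2.png',cv2.resize(s['pixels'][40:300,160:400,::-1],None,fx=2.3,fy=2.3,interpolation=cv2.INTER_CUBIC))
np.savez('w2.npz',**s)
m=((s['pixels'].max(2)<45)).astype(np.uint8)*255
m[330:]=0;m[:,:150]=0;m[:,400:]=0
for z in (0.004,0.006,0.008,0.01,.012):
  print(z,[o for o in rect(s,m,z) if o[2]>100])
"
```

```text
[ 0.5994548  -0.10372502  0.19948574]
0.004 [(588.1, -96.9, 102.3, 25.3, -23.7, array([281., 192.])), (605.7, -104.6, 136.2, 71.2, -23.6, array([277., 154.]))]
0.006 [(588.6, -97.1, 101.7, 25.1, -23.7, array([281., 192.])), (606.0, -104.8, 135.4, 70.8, -23.6, array([277., 154.]))]
0.008 [(589.0, -97.3, 101.1, 25.0, -23.7, array([281., 192.])), (606.4, -105.0, 134.6, 70.4, -23.6, array([277., 154.]))]
0.01 [(589.5, -97.5, 100.5, 24.8, -23.7, array([281., 192.])), (606.8, -105.1, 133.8, 70.0, -23.6, array([277., 154.]))]
0.012 [(607.2, -105.3, 133.0, 69.6, -23.6, array([277., 154.]))]
```

View pics/w2.png

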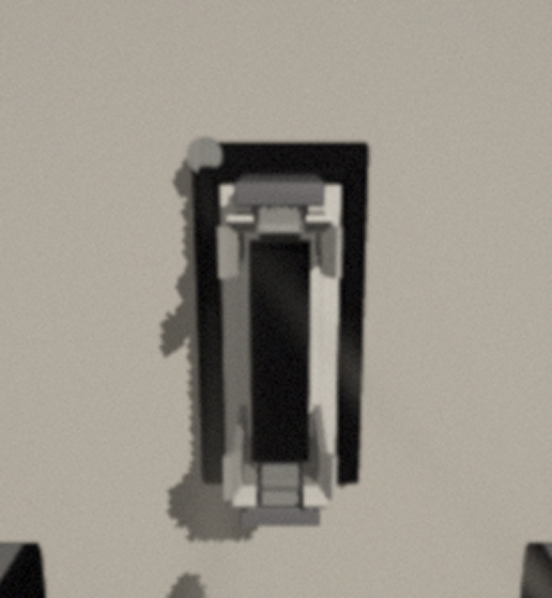

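```bash
python3 -c "
from h import *
s=np.load('w2.npz')
P=[(190,145),(367,145),(357,484),(203,484)]
Q=[ray(s,(160+a/2.3,40+b/2.3),0.006)[:2]*1000 for a,b in P]
print(np.round(Q,1)); print([np.linalg.norm(Q[i]-Q[(i+1)%4]).round(1) for i in range(4)], np.mean(Q,0))
d=(Q[0]+Q[1]-Q[2]-Q[3]);print(np.degrees(np.arctan2(d[1],d[0])))
t=optics.snapshot('top')
for X in Q: print(proj(t,[X[0]/1e3,X[1]/1e3,.006]).round(1))
im=t['pixels'];cv2.imwrite('pics/t2.png',cv2.resize(im[150:260,270:380,::-1],None,fx=5,fy=5,interpolation=cv2.INTER_CUBIC))
im=optics.snapshot('scene')['pixels'];cv2.imwrite('pics/s2.png',cv2.resize(im[170:260,200:310,::-1],None,fx=6,fy=6,interpolation=cv2.INTER_CUBIC))
"
```

```text
[[ 682.4  -99. ]
 [ 653.7 -164.8]
 [ 516.6 -105.1]
 [ 545.   -40. ]]
[np.float64(71.8), np.float64(149.5), np.float64(71.0), np.float64(149.5)] [ 599.40454933 -102.22947322]
-23.385786871240143
[311.9 173.8]
[336.2 184.3]
[314.5 234. ]
[289.9 223.1]
```

View pics/s2.png

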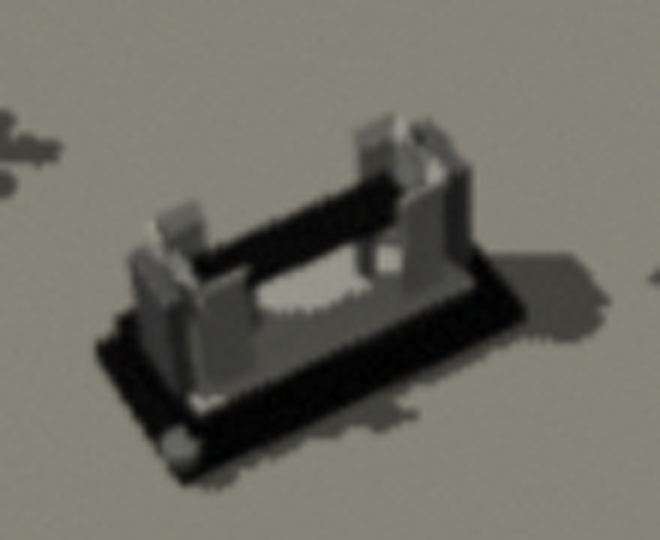

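Request:
carry_out --rows '[[[-1.3,-4,0,0,0,0],[-1.3,-4,0,0,0,0],[-1.3,-4,0,0,0,0],[-1.3,-4,0,0,0,0],[-1.3,-4,0,0,0,0],[-1.3,-4,0,0,0,0],[-1.3,-4,0,0,0,0],[-1.3,-3.9,0,0,0,0],[0,0,0,0,0,-0.14],[0,0,0,0,0,-0.14]]]'

```text
time: 4.15
tcp_pos: [0.6321, 0.2327, 0.2008]
orientation: [-3.141, -0.001, -0.122]
force: [0.4, -1.1, 0.7]
finger_gap: 0.085
```

Request:
carry_out --rows '[[[0,0,0,0,0,-0.14],[0,0,1,0,0,-0.14],[0,0,1,0,0,-0.14],[0,0,1,0,0,-0.14],[0,0,1,0,0,-0.14],[0,0,1,0,0,-0.14],[0,0,1,0,0,-0.14],[0,0,1,0,0,-0.14],[0,0,1,0,0,-0.14],[0,0,0,0,0,0]]]'

```text
time: 5.15
tcp_pos: [0.6313, 0.2307, 0.1189]
orientation: [-3.14, 0.001, 1.13]
force: [-0.3, 0.2, -0.1]
finger_gap: 0.0852
```

```bash
cat >> h.py <<'E'
def cass(s,lo=0,box=None,thr=95,z=0.010):
    im=s['pixels']; hsv=cv2.cvtColor(im,cv2.COLOR_RGB2HSV)
    m=((im.max(2)<thr)&(hsv[:,:,1]<70)).astype(np.uint8)*255
    k=np.zeros_like(m); x0,y0,x1,y1=box; k[y0:y1,x0:x1]=m[y0:y1,x0:x1]
    k=cv2.morphologyEx(k,cv2.MORPH_CLOSE,np.ones((9,9),np.uint8))
    return k,[o for o in rect(s,k,z) if o[2]>50]
E
python3 -c "
from h import *
print(tool()[0],read_state()['orientation'])
s=optics.snapshot('wrist'); cv2.imwrite('pics/w3.png',s['pixels'][:,:,::-1]);np.savez('w3.npz',**s)
im=s['pixels'];print(im[200,283],im[230,270])
"
```

```text
[0.631287   0.2307177  0.11887217] [-3.14000708e+00  1.42885513e-03  1.12996480e+00]
[189 187 174] [73 75 76]
```

View pics/w3.png

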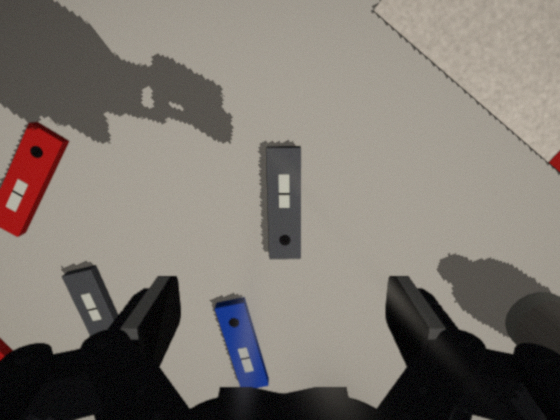

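```bash
python3 -c "
from h import *
s=np.load('w3.npz');im=s['pixels']
cv2.imwrite('pics/w3z.png',cv2.resize(im[130:270,240:330,::-1],None,fx=4.2,fy=4.2,interpolation=cv2.INTER_CUBIC))
print(im[200,255:310].max(1)); print(im[138:156,285].max(1),im[248:268,290].max(1))
for z in (.01,):
  for th in (82,100):
    print(th,cass(s,box=(240,130,330,275),thr=th,z=z)[1])
P=[(266,146),(300,146),(300,258),(269,258)]
Q=np.array([ray(s,p,.01)[:2]*1000 for p in P]);print(Q.round(1),Q.mean(0))
"
```

```text
[165 164 165 166 160 148 132 109  91  94  87  83  74  77  73  75  76  71
  73  74  75  76  77 107 164 187 187 189 189 190 190 185 187 177 137  94
  81  77  76  78  78  78  75  80  82 103 144 162 165 165 164 164 164 164
 162]
[168 160 150 120  92  85  83  69  48  44  66  74  77  76  79  79  80  78] [ 76  73  76  75  75  76  79  78  75  83 104 141 162 168 166 166 165 163
 168 165]
82 [(632.1, 230.7, 89.7, 25.0, 65.5, array([283., 198.]))]
100 [(630.9, 232.3, 93.2, 30.0, 65.6, array([281., 199.]))]
[[639.8 275.7]
 [662.3 265.1]
 [625.2 183.5]
 [602.6 194.2]] [632.45480873 229.63226054]
```

View pics/w3z.png

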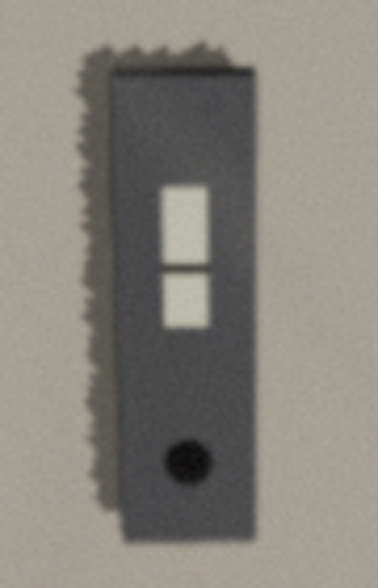

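Request:
carry_out --rows '[[[0,0.1,1.9,0,0,-0.015],[0,0,2,0,0,0],[0,0,2,0,0,0],[0,0,1,0,0,0],[0,0,0.7,0,0,0],[0,0,0.7,0,0,0],[0,0,0,0,0,0],[0,0,0,0,0,0]]]' --gripper -0.05

```text
time: 6.0
tcp_pos: [0.6333, 0.2311, 0.0377]
orientation: [3.141, -0.001, 1.145]
force: [0.1, 0.4, -0.5]
finger_gap: 0.0406
```

```bash
python3 -c "
from h import *
print(tool()[0],read_state()['orientation'],read_state()['finger_gap'])
s=optics.snapshot('wrist'); cv2.imwrite('pics/w4.png',s['pixels'][:,:,::-1]);np.savez('w4.npz',**s)
to([.632,.230,.023],1.145)
"
```

```text
[0.63332914 0.23105545 0.03765346] [ 3.14076462e+00 -6.60801214e-04  1.14548840e+00] 0.0405848372745741
tool shift cm [-0.16 -0.09  1.49] rotvec [ 0.001 -0.001  0.001]
```

View pics/w4.png

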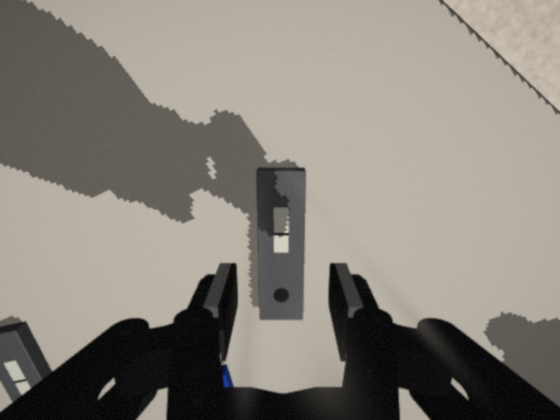

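```bash
python3 -c "
from h import *
s=np.load('w4.npz');x,R=tool()
P=[(258,170),(304,170),(303,319),(261,319)]
Q=np.array([ray(s,p,.01)*1000 for p in P]);print(Q.round(1),Q.mean(0)); print('in tool mm',R.T@(Q.mean(0)-x*1000))
for z in(0,.01,.019,.028): print(z,proj(s,x+R@[0,0,z]))
for y in (-.0203,.0203):print([proj(s,x+R@[dx,y,.019]).round(0) for dx in(-.011,.011)])
"
```

```text
[[640.  274.5  10. ]
 [661.6 264.8  10. ]
 [625.8 183.4  10. ]
 [603.2 193.7  10. ]] [632.65362537 229.09419863  10.        ]
in tool mm [-2.20811723  0.0393546  27.91202652]
0 [281.26684701 269.04005571]
0.01 [281.34180019 259.94516085]
0.019 [281.40271609 252.5535628 ]
0.028 [281.4582812 245.8112366]
[array([244., 271.]), array([242., 233.])]
[array([319., 271.]), array([321., 233.])]
```

```bash
python3 -c "
from h import *
s=np.load('w4.npz');im=s['pixels'][190:400,180:390,::-1].astype(float)
cv2.imwrite('pics/w4z.png',cv2.resize(np.clip(255*(im/255)**.5,0,255).astype(np.uint8),None,fx=2.8,fy=2.8,interpolation=cv2.INTER_CUBIC))
"
```

```text
(no output)
```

View pics/w4z.png

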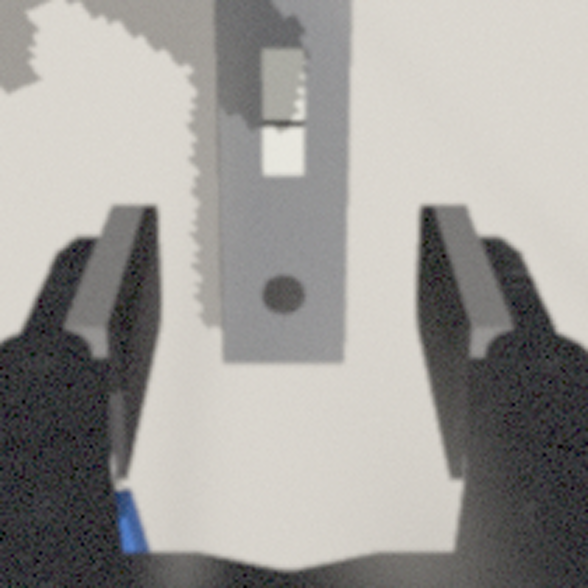

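```bash
python3 -c "
from h import *
x,R=tool()
for n in('scene','top'):
  s=optics.snapshot(n);im=s['pixels']
  for w in(-.012,0,.019): print(n,w,proj(s,x+R@[0,0,w]))
  u,v=proj(s,x+R@[0,0,0.0]).astype(int)
  c=im[v-60:v+60,u-70:u+70,::-1].astype(float)
  cv2.imwrite('pics/f_%s.png'%n,cv2.resize(np.clip(255*(c/255)**.5,0,255).astype(np.uint8),None,fx=5,fy=5,interpolation=cv2.INTER_CUBIC))
"
```

```text
scene -0.012 [379.88555408 300.41860341]
scene 0 [378.80674172 303.5895508 ]
scene 0.019 [377.14661433 308.46915439]
top -0.012 [186.38806694 185.20606324]
top 0 [187.39240339 186.43138572]
top 0.019 [188.93863126 188.31783299]
```

View pics/f_scene.png

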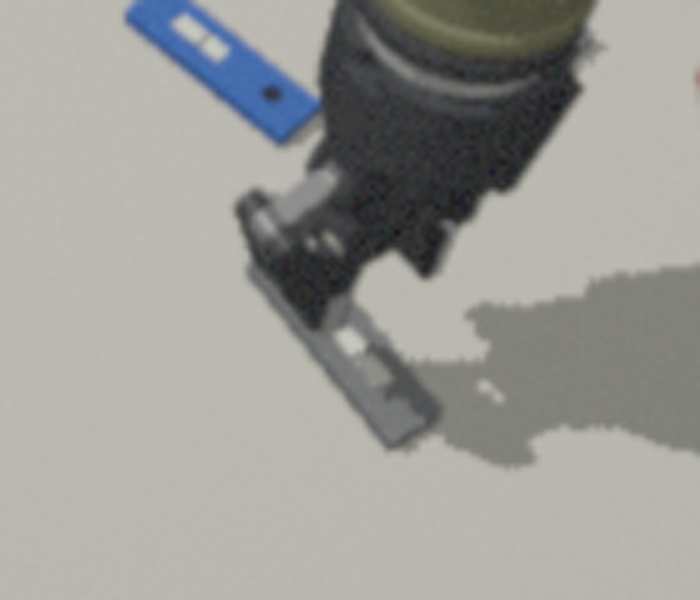

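```bash
python3 -c "
from h import *
x,R=tool()
s=optics.snapshot('scene'); u,v=proj(s,x).astype(int)
for w in(-.012,0,.016):
  for y in(-.0203,.0203):
    print(w,y,[((proj(s,x+R@[a,y,w])-[u-70,v-60])*5).round(0) for a in (-.011,.011)])
"
```

```text
-0.012 -0.0203 [array([383., 241.]), array([421., 285.])]
-0.012 0.0203 [array([298., 289.]), array([335., 335.])]
0 -0.0203 [array([377., 257.]), array([415., 301.])]
0 0.0203 [array([293., 305.]), array([330., 350.])]
0.016 -0.0203 [array([370., 278.]), array([407., 321.])]
0.016 0.0203 [array([287., 326.]), array([323., 371.])]
```

Request:
carry_out --rows '[[[-0.2,0,0.5,0,0,0],[0,0,0.5,0,0,0],[0,0,0.4,0,0,0],[0,0,0,0,0,0],[0,0,0,0,0,0]]]'

```text
time: 6.7
tcp_pos: [0.6318, 0.229, 0.0225]
orientation: [-3.141, 0.0, 1.146]
force: [0.6, 0.7, -0.4]
finger_gap: 0.0406
```

```bash
python3 -c "
from h import *
x,R=tool();print(x,read_state()['force'])
s=optics.snapshot('wrist');im=s['pixels'][190:400,180:390,::-1].astype(float);np.savez('w5.npz',**s)
C=-s['R'].T@s['t']; print('cam in tool',R.T@(C-x))
cv2.imwrite('pics/w5z.png',cv2.resize(np.clip(255*(im/255)**.5,0,255).astype(np.uint8),None,fx=2.8,fy=2.8,interpolation=cv2.INTER_CUBIC))
"
```

```text
[0.63182809 0.22902632 0.0225193 ] [ 0.59873041  0.66616006 -0.41398432]
cam in tool [ 0.07708717  0.00076111 -0.15285518]
```

View pics/w5z.png

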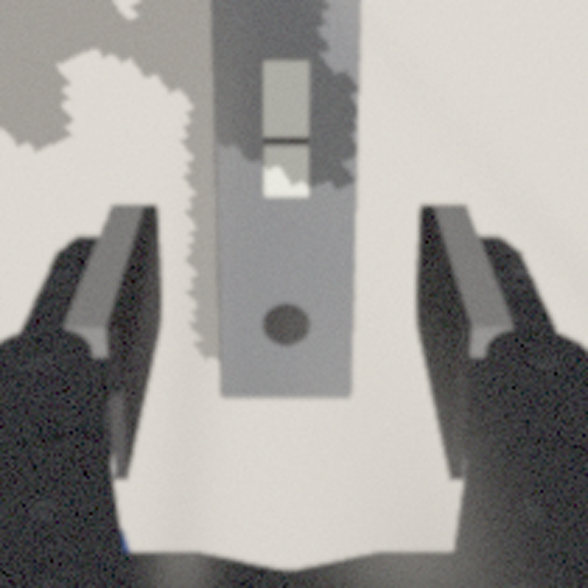

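Request:
carry_out --rows '[[[0,0,0.2,0,0,0],[0,0,0.2,0,0,0],[0,0,0.1,0,0,0],[0,0,0,0,0,0]]]'

```text
time: 7.15
tcp_pos: [0.6318, 0.2291, 0.0177]
orientation: [-3.141, 0.0, 1.146]
force: [-0.2, -0.4, 0.2]
finger_gap: 0.0406
```

```bash
python3 -c "
from h import *
x,R=tool()
s=optics.snapshot('scene');im=s['pixels']
u,v=proj(s,x).astype(int);print(u,v)
c=im[v-40:v+40,u-50:u+50,::-1].astype(float)
cv2.imwrite('pics/f2.png',cv2.resize(np.clip(255*(c/255)**.5,0,255).astype(np.uint8),None,fx=7,fy=7,interpolation=cv2.INTER_CUBIC))
"
```

```text
376 307
```

View pics/f2.png

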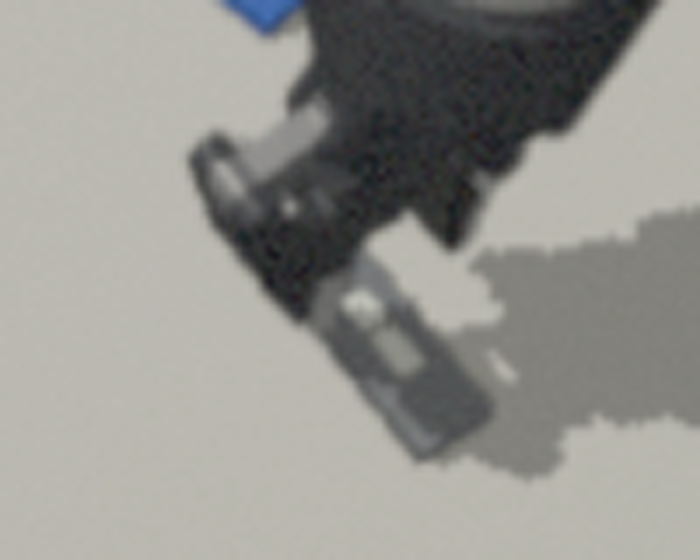

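Request:
carry_out --rows '[[[0,0,0.3,0,0,0],[0,0,0.3,0,0,0],[0,0,0.3,0,0,0],[0,0,0,0,0,0],[0,0,0,0,0,0]]]'

```text
time: 7.7
tcp_pos: [0.6319, 0.229, 0.0086]
orientation: [-3.141, 0.0, 1.146]
force: [-0.2, 0.5, 0.5]
finger_gap: 0.0406
```

```bash
python3 -c "
from h import *
x,R=tool()
s=optics.snapshot('wrist');im=s['pixels'][190:400,180:390,::-1].astype(float);np.savez('w6.npz',**s)
cv2.imwrite('pics/w6z.png',cv2.resize(np.clip(255*(im/255)**.5,0,255).astype(np.uint8),None,fx=2.8,fy=2.8,interpolation=cv2.INTER_CUBIC))
"
```

```text
(no output)
```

View pics/w6z.png

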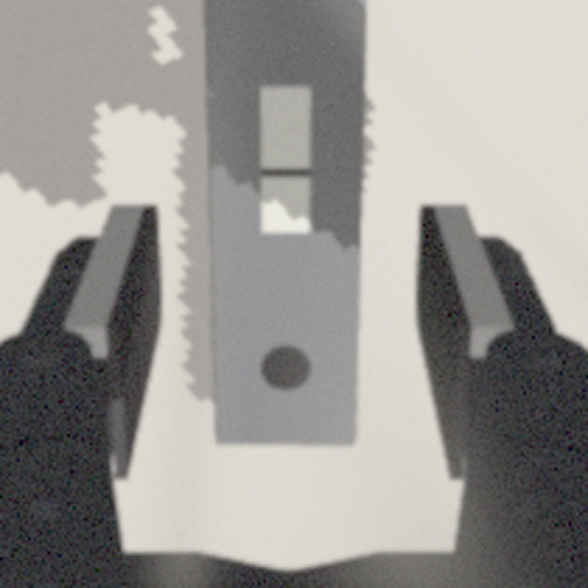

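```bash
python3 -c "
from h import *
s=np.load('w6.npz');x,R=tool()
P=[(180+215/2.8,190+442/2.8),(180+356/2.8,190+442/2.8)]
cv2.imwrite('pics/w6.png',s['pixels'][:,:,::-1])
Q=[ray(s,p,.01) for p in P]; print([(R.T@(q-x)*1000).round(1) for q in Q])
im=s['pixels']; print(im[140:175,285].max(1), im[220,245:320].max(1))
"
```

```text
[array([-43.8, -12.5,  -1.1]), array([-43.9,  13.1,  -1.1])]
[200 195 198 196 197 196 197 196 197 199 198 196 194 194 199 195 195 196
 197 197 196 192 182 162 130 113 113 114 109 112 109 111 103  85  56] [107 107 108 111 109 103 107 100  85  61  62  58  58  56  58  56  55  55
  53  54  57  55  52  48  48  51  51  53  64  68  70  68  66  72  70  69
  69  68  72  69  70  71  73  67  64  60  55  50  47  49  50  48  45  50
  45  48  47  49  50  46  44  47  50  50  76 137 184 196 197 198 196 195
 196 195 193]
```

View pics/w6.png

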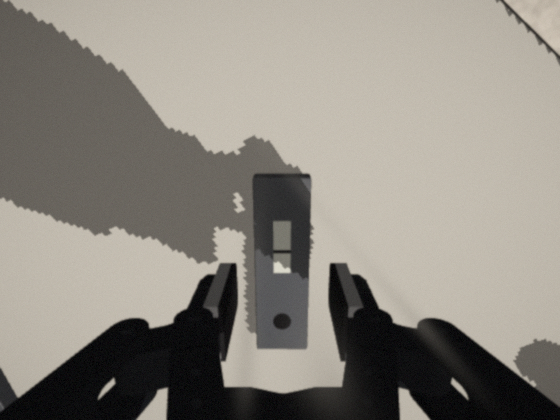

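Request:
carry_out --rows '[[[0,0,0.3,0,0,0],[0,0,0.3,0,0,0],[0,0,0.3,0,0,0],[0,0,0.3,0,0,0],[0,0,0.3,0,0,0],[0,0,0,0,0,0],[0,0,0,0,0,0]]]'

```text
time: 8.45
tcp_pos: [0.6319, 0.2291, -0.0063]
orientation: [-3.141, 0.0, 1.146]
force: [0.4, 0.5, -0.2]
finger_gap: 0.0405
```

```bash
python3 -c "
from h import *
x,R=tool();print(x)
s=optics.snapshot('wrist');im=s['pixels'][190:400,180:390,::-1].astype(float)
cv2.imwrite('pics/w7z.png',cv2.resize(np.clip(255*(im/255)**.5,0,255).astype(np.uint8),None,fx=2.8,fy=2.8,interpolation=cv2.INTER_CUBIC))
"
```

```text
[ 0.63193196  0.2290629  -0.00626892]
```

View pics/w7z.png

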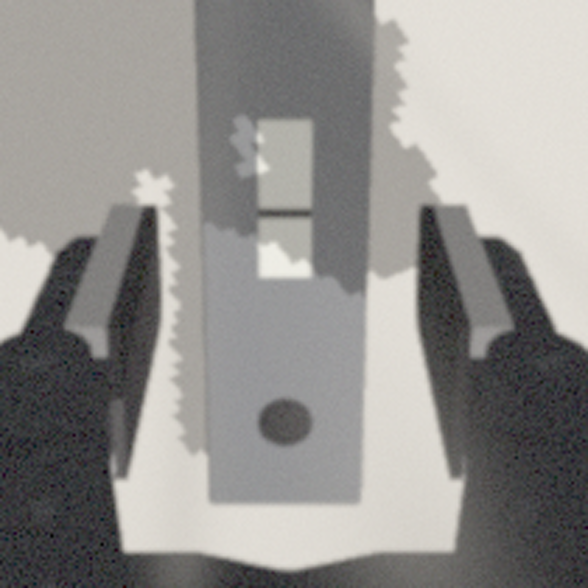

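Request:
carry_out --rows '[[[0,0,0,0,0,0],[0,0,0,0,0,0],[0,0,0,0,0,0],[0,0,0,0,0,0],[0,0,0,0,0,0]]]' --gripper -0.6 --squeeze 25

```text
time: 9.0
tcp_pos: [0.6323, 0.2292, -0.0057]
orientation: [3.141, -0.0, 1.146]
force: [1.4, -1.0, 0.7]
finger_gap: 0.0251
```

```bash
python3 -c "
from h import *
x,R=tool();print(x)
s=optics.snapshot('wrist');im=s['pixels'][150:400,180:390,::-1].astype(float)
cv2.imwrite('pics/w8z.png',cv2.resize(np.clip(255*(im/255)**.5,0,255).astype(np.uint8),None,fx=2.4,fy=2.4,interpolation=cv2.INTER_CUBIC))
"
```

```text
[ 0.63233625  0.22918302 -0.00567726]
```

View pics/w8z.png

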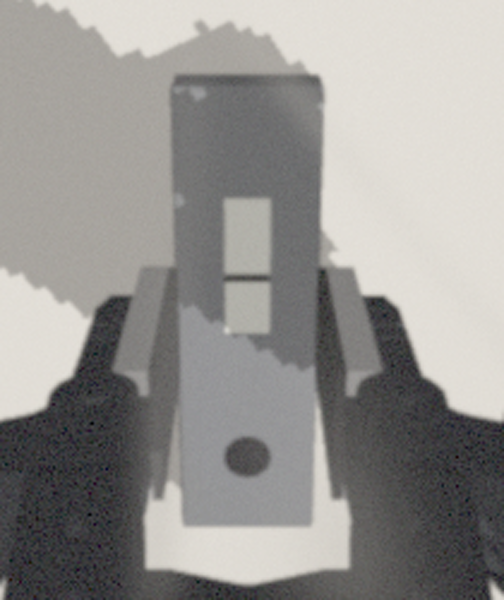

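Request:
carry_out --rows '[[[0,0,0,0,0,0],[0,0,-0.5,0,0,0],[0,0,-1,0,0,0],[0,0,-1.5,0,0,0],[0,0,-2,0,0,0],[0,0,0,0,0,0]]]'

```text
time: 9.65
tcp_pos: [0.6349, 0.2299, 0.0488]
orientation: [3.136, -0.005, 1.146]
force: [1.5, 0.7, -0.0]
finger_gap: 0.0252
```

```bash
python3 -c "
from h import *
x,R=tool();print(x)
s=optics.snapshot('wrist');np.savez('w9.npz',**s);im=s['pixels'][150:400,180:390,::-1].astype(float)
cv2.imwrite('pics/w9z.png',cv2.resize(np.clip(255*(im/255)**.5,0,255).astype(np.uint8),None,fx=2.4,fy=2.4,interpolation=cv2.INTER_CUBIC))
"
```

```text
[0.63492033 0.22990893 0.04883602]
```

View pics/w9z.png

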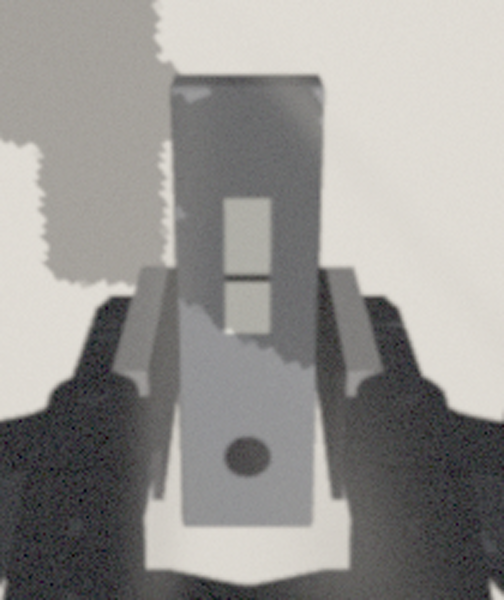

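```bash
python3 -c "
from h import *
s=np.load('w9.npz');x,R=tool()
for p in [(172,87),(322,87),(313,525),(183,525)]:
  X=ray(s,(180+p[0]/2.4,150+p[1]/2.4),x[2]+.0157); print((R.T@(X-x)*1000).round(1))
to([.5994,-.1022,.2],-.41); print(read_state()['joint_positions'])
"
```

```text
[ 44.4 -10.9 -15.6]
[ 44.3  14.3 -15.5]
[-44.8  14.8 -15.8]
[-44.7 -11.1 -15.9]
tool shift cm [-31.6   10.6  -15.36] rotvec [ 1.000e-03 -6.000e-03  1.556e+00]
[2.67951294e-01 3.25416070e-01 1.72007273e+00 1.90324795e-06
 1.09083915e+00 6.92903151e-01]
```

Request:
carry_out --rows '[[[0,0,-3,0,0,0],[0,0,-3.5,0,0,0],[0,0,-3.5,0,0,0],[0,0,-3,0,0,0],[-4,1.3,0,0,0,0],[-4,1.3,0,0,0,0],[-4,1.3,0,0,0,0],[-4,1.3,0,0,0,0],[-4,1.3,0,0,0,0],[-4,1.3,0,0,0,0]]]'

```text
time: 10.7
tcp_pos: [0.6032, -0.0232, 0.173]
orientation: [-3.14, 0.0, 1.146]
force: [0.6, 0.2, -0.7]
finger_gap: 0.0251
```

Request:
carry_out --rows '[[[-4,1.4,0,0,0,0],[-3.6,1.3,0,0,0,0],[0,0,0,0,0,0.14],[0,0,0,0,0,0.14],[0,0,0,0,0,0.14],[0,0,0,0,0,0.14],[0,0,0,0,0,0.14],[0,0,0,0,0,0.14],[0,0,0,0,0,0.14],[0,0,0,0,0,0.14]]]'

```text
time: 11.7
tcp_pos: [0.5968, -0.1019, 0.1729]
orientation: [-3.141, 0.002, 0.02]
force: [-0.1, -0.5, -0.1]
finger_gap: 0.025
```

Request:
carry_out --rows '[[[0,0,0,0,0,0.14],[0,0,0,0,0,0.14],[0,0,0,0,0,0.14],[0,0,0,0,0,0.02],[0,0,0,0,0,0],[0,0,0,0,0,0],[0,0,0,0,0,0]]]'

```text
time: 12.4
tcp_pos: [0.5973, -0.1021, 0.1738]
orientation: [3.142, 0.0, -0.413]
force: [-0.7, 0.5, -0.0]
finger_gap: 0.0251
```

```bash
python3 -c "
from h import *
x,R=tool();print(x,read_state()['orientation'])
to([.600,-.101,.19],-.41)
s=optics.snapshot('wrist');np.savez('w10.npz',**s);im=s['pixels'][60:410,130:430,::-1].astype(float)
cv2.imwrite('pics/w10z.png',cv2.resize(np.clip(255*(im/255)**.5,0,255).astype(np.uint8),None,fx=1.7,fy=1.7,interpolation=cv2.INTER_CUBIC))
"
```

```text
[ 0.59730682 -0.10209502  0.17377382] [ 3.14153895e+00  1.95889599e-04 -4.13045585e-01]
tool shift cm [ 0.2  -0.21 -1.62] rotvec [ 0.     0.    -0.003]
```

View pics/w10z.png

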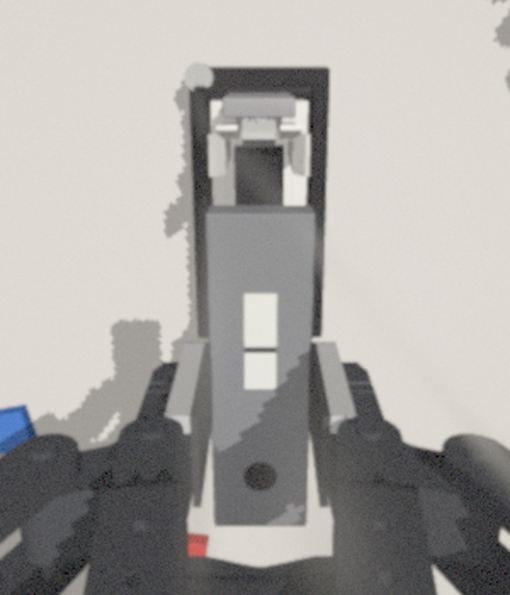

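```bash
python3 -c "
from h import *
s=np.load('w10.npz');x,R=tool();im=s['pixels']
def T(u,v,z): return (R.T@(ray(s,(u,v),z)-x)*1000).round(1)
f=lambda p:(130+p[0]/1.7,60+p[1]/1.7)
for p in [(208,215),(315,215),(307,524),(216,524)]: print('cass',T(*f(p),x[2]+.0157))
for p in [(328,68),(320,335),(186,68),(198,335)]: print('plate',T(*f(p),.006))
M=np.array([.5994,-.1022,.006]); print('dock est in tool',R.T@(M-x)*1000)
c=im[95:190,225:340,::-1].astype(float)
cv2.imwrite('pics/w10y.png',cv2.resize(np.clip(255*(c/255)**.5,0,255).astype(np.uint8),None,fx=6,fy=6,interpolation=cv2.INTER_CUBIC))
"
```

```text
cass [ 44.9 -12.  -15.7]
cass [ 44.9  12.9 -15.7]
cass [-42.9  13.1 -15.7]
cass [-42.9 -12.1 -15.7]
plate [ 77.1  34.5 167.9]
plate [-70.9  34.9 167.9]
plate [ 77.1 -37.4 167.9]
plate [-70.9 -36.  167.9]
dock est in tool [  1.93610776  -0.70548771 167.85836676]
```

View pics/w10y.png

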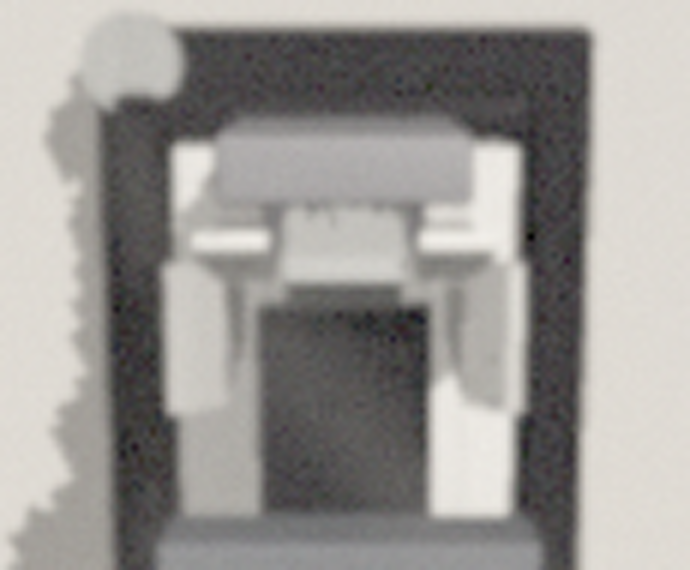

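Request:
carry_out --rows '[[[0.2,0,1.5,0,0,0],[0,0,2,0,0,0],[0,0,2,0,0,0],[0,0,1.2,0,0,0],[0,0,0,0,0,0],[0,0,0,0,0,0],[0,0,0,0,0,0]]]'

```text
time: 13.15
tcp_pos: [0.6001, -0.1032, 0.1082]
orientation: [-3.141, -0.002, -0.414]
force: [0.2, -0.1, 0.3]
finger_gap: 0.0249
```

```bash
python3 -c "
from h import *
x,R=tool();print(x,read_state()['orientation'])
to([.600,-.101,.19],-.41)
s=optics.snapshot('wrist');np.savez('w11.npz',**s);im=s['pixels'][60:410,130:430,::-1].astype(float)
cv2.imwrite('pics/w11z.png',cv2.resize(np.clip(255*(im/255)**.5,0,255).astype(np.uint8),None,fx=1.7,fy=1.7,interpolation=cv2.INTER_CUBIC))
for n in ('scene','top'):
  s=optics.snapshot(n);u,v=proj(s,[.6,-.102,.08]).astype(int);c=s['pixels'][v-45:v+45,u-55:u+55,::-1].astype(float)
  cv2.imwrite('pics/w11%s.png'%n,cv2.resize(np.clip(255*(c/255)**.5,0,255).astype(np.uint8),None,fx=6,fy=6,interpolation=cv2.INTER_CUBIC))
"
```

```text
[ 0.60010019 -0.10315607  0.10817606] [-3.14129376e+00 -2.13133780e-03 -4.14128170e-01]
tool shift cm [-0.08 -0.2  -8.18] rotvec [-0.    -0.002 -0.004]
```

View pics/w11z.png

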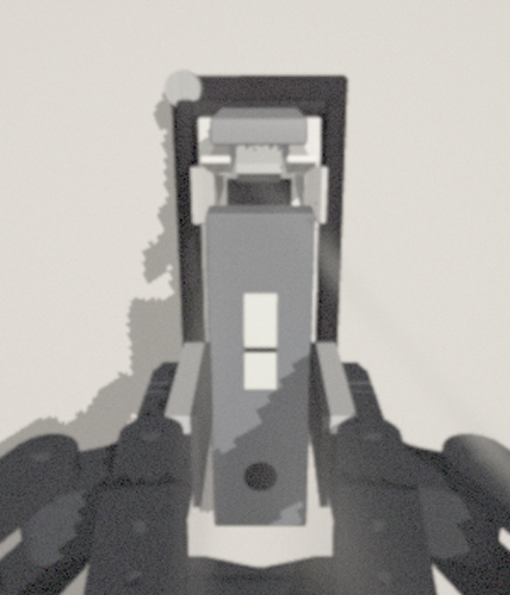

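View pics/w11scene.png

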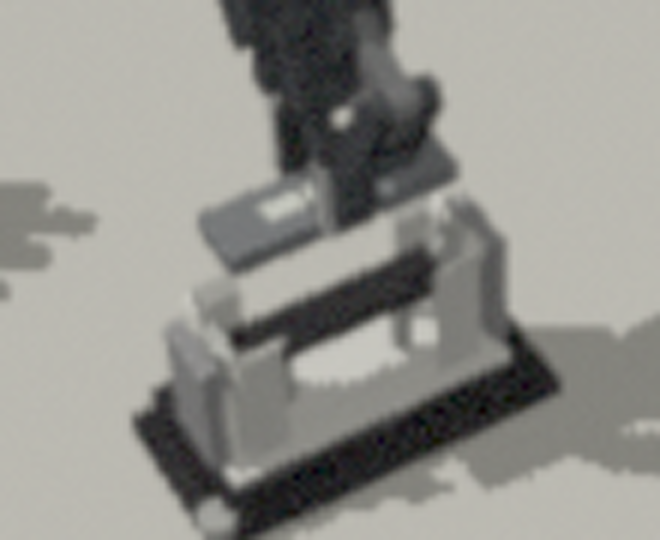

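```bash
python3 -c "
from h import *
from scipy.optimize import least_squares
yaw=-.412; d=np.array([np.cos(yaw),np.sin(yaw),0])
ss=[np.load(f'w{i}.npz') for i in (2,10,11)]
M=np.array([.5995,-.1033,0])
im=ss[2]['pixels'][100:200,220:350,::-1].astype(float)
cv2.imwrite('pics/w11y.png',cv2.resize(np.clip(255*(im/255)**.5,0,255).astype(np.uint8),None,fx=6,fy=6,interpolation=cv2.INTER_CUBIC))
for nm,rows,off in (('nose',(142,141.7,163.5),0),('guide',(160.4,163.7,190.6),0)):
  f=lambda p:[proj(s,M+d*p[0]+[0,0,p[1]])[1]-r for s,r in zip(ss,rows)]
  o=least_squares(f,[.04,.07]);print(nm,o.x,o.fun)
"
```

```text
nose [0.04778842 0.0848615 ] [-0.48140519  0.43898541 -0.00254835]
guide [0.03254284 0.07967487] [ 0.37152914 -0.36429883  0.02028383]
```

View pics/w11y.png

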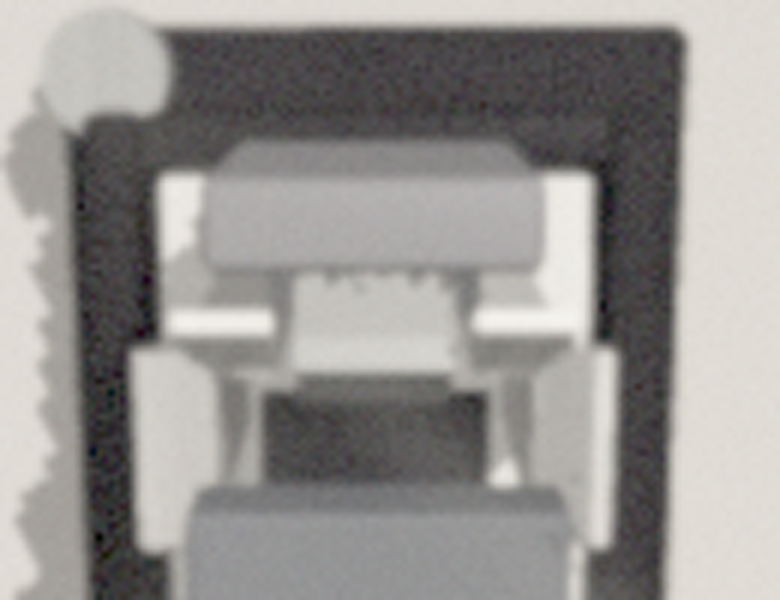

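Request:
carry_out --rows '[[[0,-0.05,1,0,0.002,0],[0,0,1,0,0,0],[0,0,0.5,0,0,0],[0,0,0.3,0,0,0],[0,0,0,0,0,0]]]'

```text
time: 13.8
tcp_pos: [0.5989, -0.1023, 0.0779]
orientation: [3.141, -0.0, -0.414]
force: [0.5, -0.1, 0.3]
finger_gap: 0.0248
```

Request:
carry_out --rows '[[[0,0,0.2,0,0,0],[0,0,0.2,0,0,0],[0,0,0,0,0,0]]]'

```text
time: 14.1
tcp_pos: [0.5994, -0.1025, 0.0748]
orientation: [3.142, -0.002, -0.414]
force: [-0.0, -0.5, -0.5]
finger_gap: 0.0249
```

Request:
carry_out --rows '[[[0,0,0.2,0,0,0],[0,0,0.2,0,0,0],[0,0,0,0,0,0]]]'

```text
time: 14.4
tcp_pos: [0.5992, -0.1024, 0.0706]
orientation: [3.142, -0.001, -0.414]
force: [-0.7, -0.1, -0.0]
finger_gap: 0.025
```

```bash
python3 -c "
from h import *
x,R=tool();print(x,read_state()['orientation'],read_state()['force'])
s=optics.snapshot('wrist');np.savez('w12.npz',**s);im=s['pixels'][60:410,130:430,::-1].astype(float)
cv2.imwrite('pics/w12z.png',cv2.resize(np.clip(255*(im/255)**.5,0,255).astype(np.uint8),None,fx=1.7,fy=1.7,interpolation=cv2.INTER_CUBIC))
for n in ('scene',):
  s=optics.snapshot(n);u,v=proj(s,[.6,-.102,.07]).astype(int);c=s['pixels'][v-45:v+45,u-55:u+55,::-1].astype(float)
  cv2.imwrite('pics/w12%s.png'%n,cv2.resize(np.clip(255*(c/255)**.5,0,255).astype(np.uint8),None,fx=6,fy=6,interpolation=cv2.INTER_CUBIC))
"
```

```text
[ 0.59923211 -0.10238476  0.07055075] [ 3.14151892e+00 -1.43680249e-03 -4.14183318e-01] [-0.65032466 -0.08288835 -0.03938378]
```

View pics/w12z.png

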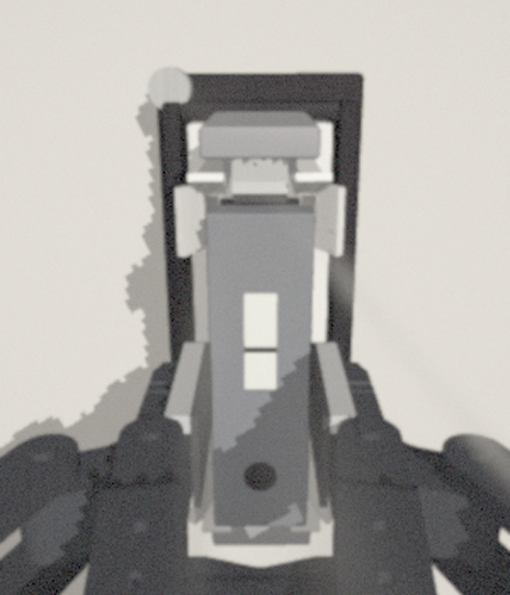

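View pics/w12scene.png

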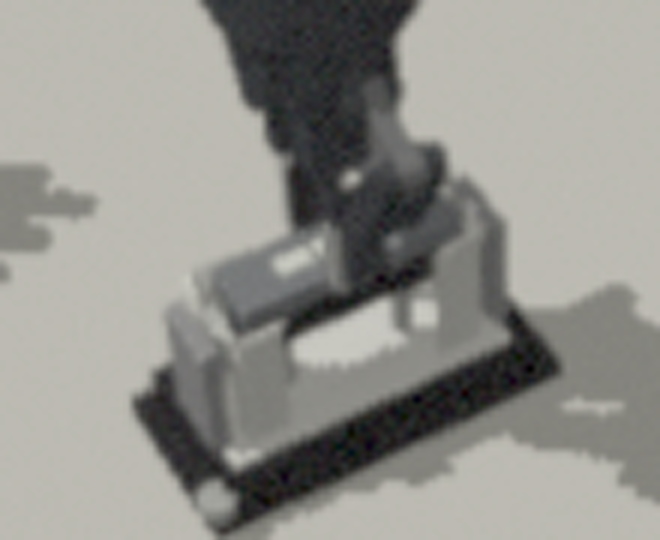

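Request:
carry_out --rows '[[[0,0,0.15,0,0,0],[0,0,0.15,0,0,0],[0,0,0,0,0,0]]]'

```text
time: 14.8
tcp_pos: [0.5995, -0.1025, 0.0678]
orientation: [-3.142, -0.002, -0.414]
force: [1.4, -1.0, -0.8]
finger_gap: 0.0252
```

Request:
carry_out --rows '[[[0,0,0.1,0,0,0],[0,0,0.1,0,0,0],[0,0,0,0,0,0]]]'

```text
time: 15.1
tcp_pos: [0.5999, -0.1026, 0.0663]
orientation: [-3.141, -0.003, -0.414]
force: [1.5, -1.3, 1.1]
finger_gap: 0.0247
```

Request:
carry_out --rows '[[[0,0,0.1,0,0,0],[0,0,0.1,0,0,0],[0,0,0,0,0,0]]]'

```text
time: 15.4
tcp_pos: [0.6, -0.1026, 0.0646]
orientation: [-3.141, -0.003, -0.414]
force: [1.5, -0.6, 3.5]
finger_gap: 0.0248
```

```bash
cat > look.py <<'E'
import sys
from h import *
n=sys.argv[1]
x,R=tool();st=read_state();print(x,st['orientation'],st['force'],st['finger_gap'],st['time'])
s=optics.snapshot('wrist');np.savez(n+'.npz',**s);im=s['pixels'][60:410,130:430,::-1].astype(float)
a=cv2.resize(np.clip(255*(im/255)**.5,0,255).astype(np.uint8),(480,560),interpolation=cv2.INTER_CUBIC)
s=optics.snapshot('scene');u,v=proj(s,[.6,-.102,.07]).astype(int);c=s['pixels'][v-45:v+45,u-25:u+25,::-1].astype(float)
b=cv2.resize(np.clip(255*(c/255)**.5,0,255).astype(np.uint8),(311,560),interpolation=cv2.INTER_CUBIC)
cv2.imwrite('pics/'+n+'.png',np.hstack([a,b]))
E
python3 look.py a1
```

```text
[ 0.60004027 -0.10261718  0.06461673] [-3.14141074 -0.00329136 -0.4141513 ] [ 1.46276353 -0.59216141  3.49771362] 0.024843416020080184 15.4
```

View pics/a1.png

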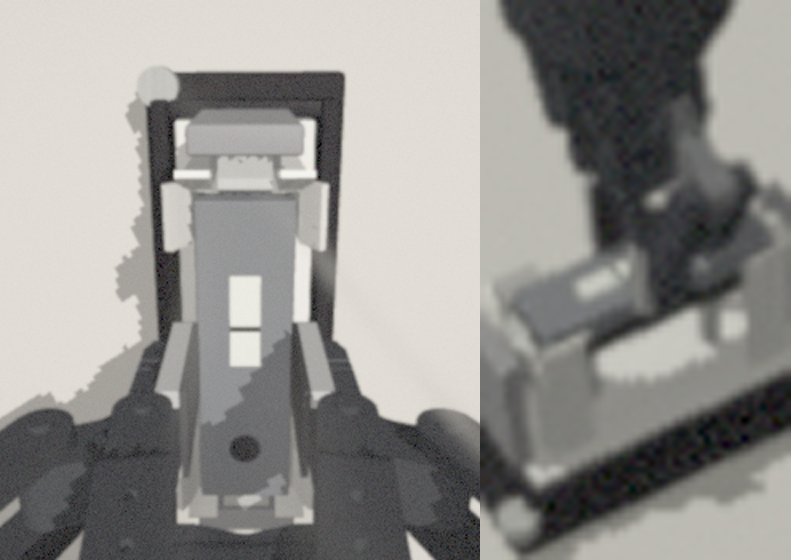

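Request:
carry_out --rows '[[[0.1,0,0.1,0,0,0],[0,0,0,0,0,0],[0,0,0,0,0,0]]]'

```text
time: 15.8
tcp_pos: [0.6007, -0.1029, 0.0635]
orientation: [-3.141, -0.002, -0.414]
force: [-0.4, 0.9, 6.1]
finger_gap: 0.0247
```

Request:
carry_out --rows '[[[0,0,0.1,0,0,0],[0,0,0,0,0,0],[0,0,0,0,0,0]]]'

```text
time: 16.1
tcp_pos: [0.6007, -0.1028, 0.0625]
orientation: [-3.141, -0.002, -0.414]
force: [-0.7, 0.9, 4.2]
finger_gap: 0.025
```

Request:
carry_out --rows '[[[0,0,0,0,0,0],[0,0,0,0,0,0],[0,0,0,0,0,0],[0,0,-1,0,0,0],[0,0,-2,0,0,0],[0,0,-2,0,0,0],[0,0,-1,0,0,0],[0,0,0,0,0,0],[0,0,0,0,0,0]]]' --gripper 0

```text
time: 17.0
tcp_pos: [0.6, -0.1027, 0.1216]
orientation: [3.142, -0.002, -0.414]
force: [-0.1, 0.0, 0.1]
finger_gap: 0.0425
```

```bash
python3 look.py a2
```

```text
[ 0.60002373 -0.10272525  0.12160108] [ 3.14154113e+00 -1.59181162e-03 -4.14194899e-01] [-0.07355064  0.0126502   0.09647319] 0.042509618785249094 17.0
```

View pics/a2.png

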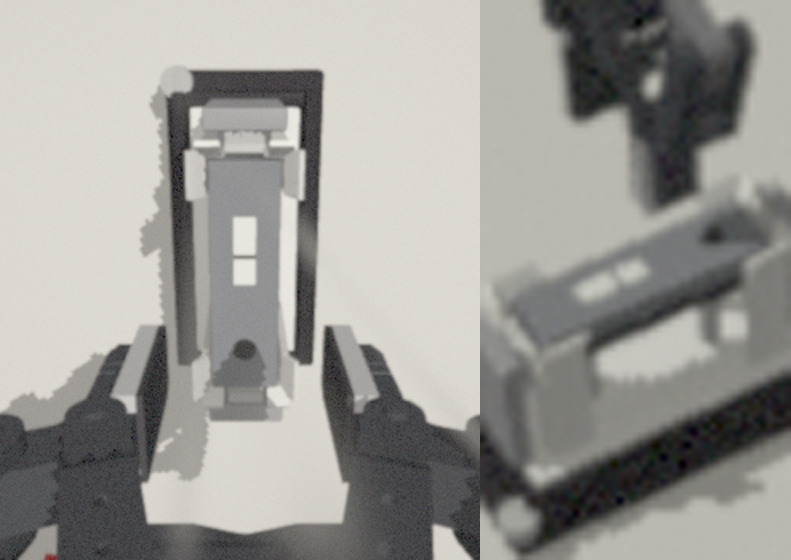

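Request:
carry_out --rows '[[[0,0.05,0,0,0,0],[0,0,0,0,0,0],[0,0,0,0,0,0],[0,0,1,0,0,0],[0,0,1,0,0,0],[0,0,0.8,0,0,0],[0,0,0.5,0,0,0],[0,0,0,0,0,0]]]' --gripper -1

```text
time: 17.9
tcp_pos: [0.5993, -0.1031, 0.0873]
orientation: [3.141, 0.001, -0.414]
force: [0.2, -0.3, 0.1]
finger_gap: -0.0001
```

```bash
python3 look.py a3
```

```text
[ 0.59925248 -0.10305316  0.08728571] [ 3.14120193e+00  5.66592619e-04 -4.14189129e-01] [ 0.17241708 -0.33693426  0.1473538 ] -0.00011667136345795259 17.9
```

View pics/a3.png

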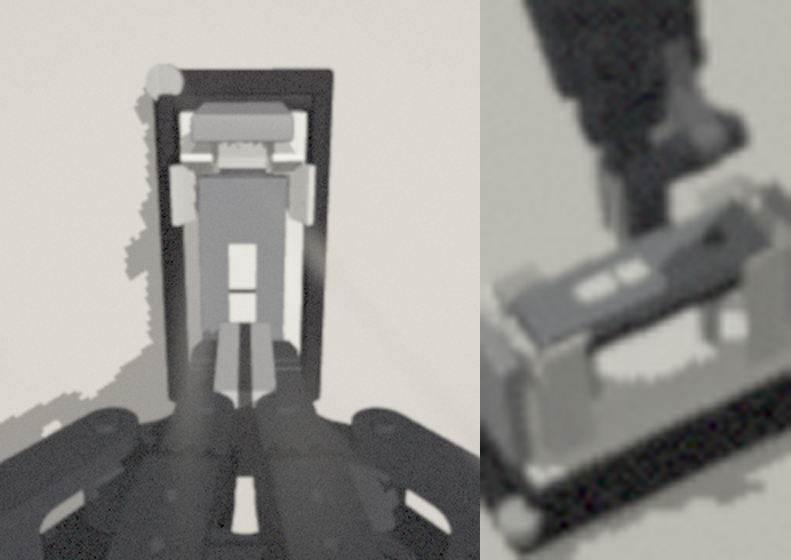

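Request:
carry_out --rows '[[[0,0,0.4,0,0,0],[0,0,0.3,0,0,0],[0,0,0.2,0,0,0],[0,0,0,0,0,0]]]'

```text
time: 18.4
tcp_pos: [0.5999, -0.1032, 0.0795]
orientation: [3.141, -0.001, -0.414]
force: [-0.0, 0.2, -0.0]
finger_gap: -0.0001
```

Request:
carry_out --rows '[[[0,0,0.2,0,0,0],[0,0,0.2,0,0,0],[0,0,0,0,0,0]]]'

```text
time: 18.7
tcp_pos: [0.5999, -0.1033, 0.0755]
orientation: [3.142, -0.001, -0.414]
force: [-0.2, -0.1, -0.2]
finger_gap: -0.0002
```

Request:
carry_out --rows '[[[0,0,0.2,0,0,0],[0,0,0.1,0,0,0],[0,0,0,0,0,0]]]'

```text
time: 19.0
tcp_pos: [0.6, -0.1033, 0.0727]
orientation: [3.141, -0.002, -0.414]
force: [0.3, -0.7, 0.2]
finger_gap: 0.0
```

Request:
carry_out --rows '[[[0,0,0.15,0,0,0],[0,0,0.15,0,0,0],[0,0,0,0,0,0]]]'

```text
time: 19.3
tcp_pos: [0.6, -0.1033, 0.0696]
orientation: [3.142, -0.001, -0.414]
force: [0.1, -0.1, 0.3]
finger_gap: 0.0
```

Request:
carry_out --rows '[[[0,0,0.1,0,0,0],[0,0,0.1,0,0,0],[0,0,0,0,0,0]]]'

```text
time: 19.6
tcp_pos: [0.6001, -0.1033, 0.0677]
orientation: [3.142, -0.002, -0.414]
force: [-0.4, 0.2, -0.2]
finger_gap: 0.0003
```

Request:
carry_out --rows '[[[0,0,0.1,0,0,0],[0,0,0.1,0,0,0],[0,0,0,0,0,0]]]'

```text
time: 19.9
tcp_pos: [0.6009, -0.1036, 0.0669]
orientation: [-3.141, -0.004, -0.414]
force: [-0.9, -0.1, 4.9]
finger_gap: -0.0
```

Request:
carry_out --rows '[[[0,0,0.1,0,0,0],[0,0,0.1,0,0,0],[0,0,0,0,0,0]]]'

```text
time: 20.2
tcp_pos: [0.6012, -0.1036, 0.0653]
orientation: [-3.141, -0.004, -0.414]
force: [-0.7, -0.2, 5.8]
finger_gap: 0.0002
```

Request:
carry_out --rows '[[[0,0,0.1,0,0,0],[0,0,0.1,0,0,0],[0,0,0,0,0,0]]]'

```text
time: 20.5
tcp_pos: [0.6011, -0.1035, 0.0628]
orientation: [-3.141, -0.004, -0.414]
force: [0.7, 0.6, 4.8]
finger_gap: 0.0003
```

Request:
carry_out --rows '[[[0,0,0.1,0,0,0],[0,0,0.1,0,0,0],[0,0,0,0,0,0]]]'

```text
time: 20.8
tcp_pos: [0.6006, -0.1034, 0.0602]
orientation: [-3.141, -0.003, -0.414]
force: [2.2, 0.3, 3.7]
finger_gap: 0.0001
```

```bash
python3 look.py a4
```

```text
[ 0.60059845 -0.10341141  0.06018198] [-3.14139768e+00 -2.93359136e-03 -4.14226720e-01] [2.22271237 0.27248965 3.67003933] 0.00010452440226609509 20.8
```

View pics/a4.png

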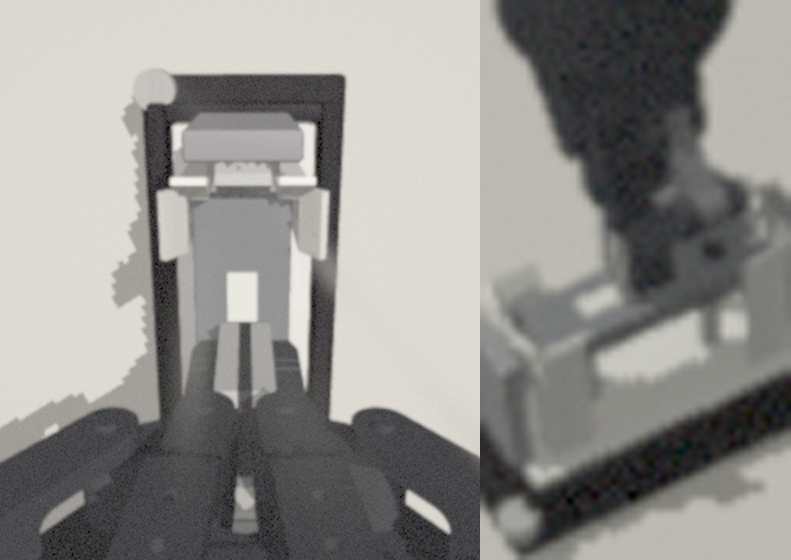

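Request:
carry_out --rows '[[[0,0,0.1,0,0,0],[0,0,0.1,0,0,0],[0,0,0,0,0,0]]]'

```text
time: 21.2
tcp_pos: [0.6006, -0.1034, 0.0583]
orientation: [-3.141, -0.003, -0.414]
force: [0.9, 0.6, 5.5]
finger_gap: 0.0001
```

Request:
carry_out --rows '[[[0,0,0.1,0,0,0],[0,0,0.1,0,0,0],[0,0,0,0,0,0]]]'

```text
time: 21.5
tcp_pos: [0.6006, -0.1034, 0.0564]
orientation: [-3.141, -0.003, -0.414]
force: [0.8, -0.3, 5.1]
finger_gap: 0.0001
```

Request:
carry_out --rows '[[[0,0,0.1,0,0,0],[0,0,0.1,0,0,0],[0,0,0,0,0,0]]]'

```text
time: 21.8
tcp_pos: [0.6006, -0.1034, 0.0544]
orientation: [-3.141, -0.003, -0.414]
force: [1.2, -0.1, 5.3]
finger_gap: -0.0003
```

```bash
python3 look.py a5
```

```text
[ 0.6005863  -0.10342019  0.05441894] [-3.14146149e+00 -2.79461727e-03 -4.14241401e-01] [ 1.16630989 -0.08664839  5.32499943] -0.0002677789510568211 21.8
```

View pics/a5.png

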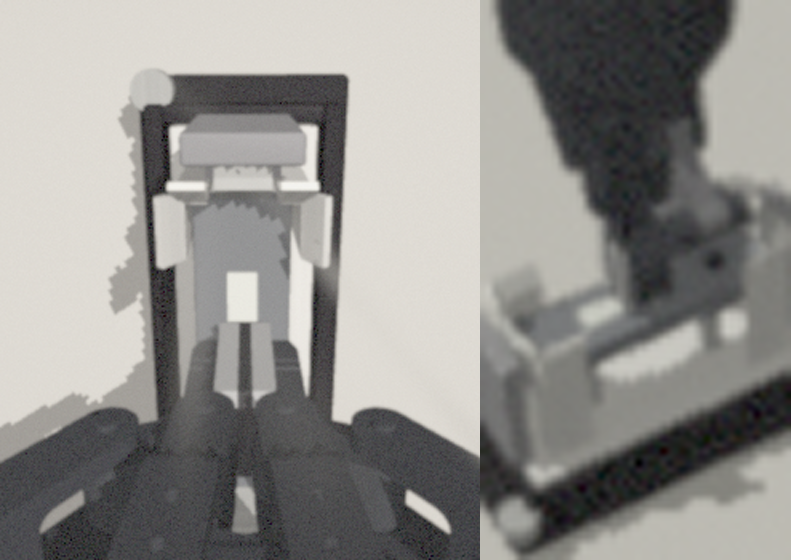

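Request:
carry_out --rows '[[[0,0,0.1,0,0,0],[0,0,0.1,0,0,0],[0,0,0,0,0,0]]]'

```text
time: 22.2
tcp_pos: [0.6006, -0.1034, 0.0524]
orientation: [-3.141, -0.003, -0.414]
force: [0.7, -0.2, 5.6]
finger_gap: 0.0003
```

Request:
carry_out --rows '[[[0,0,0.1,0,0,0],[0,0,0,0,0,0],[0,0,0,0,0,0]]]'

```text
time: 22.5
tcp_pos: [0.6005, -0.1034, 0.051]
orientation: [-3.141, -0.003, -0.414]
force: [3.1, -0.7, 4.2]
finger_gap: -0.0002
```

Request:
carry_out --rows '[[[0,0,0.1,0,0,0],[0,0,0,0,0,0],[0,0,0,0,0,0]]]'

```text
time: 22.8
tcp_pos: [0.6003, -0.1033, 0.05]
orientation: [-3.142, -0.002, -0.414]
force: [2.7, -0.4, 3.9]
finger_gap: 0.0001
```

Request:
carry_out --rows '[[[0,0,0.1,0,0,0],[0,0,0,0,0,0],[0,0,0,0,0,0]]]'

```text
time: 23.1
tcp_pos: [0.6002, -0.1033, 0.0489]
orientation: [3.142, -0.002, -0.414]
force: [1.7, -0.2, 4.7]
finger_gap: 0.0004
```

```bash
python3 look.py a6
```

```text
[ 0.60020857 -0.1033355   0.04888395] [ 3.14155396e+00 -1.92852220e-03 -4.14227925e-01] [ 1.68500038 -0.24031731  4.66042282] 0.0003674045885258054 23.1
```

View pics/a6.png

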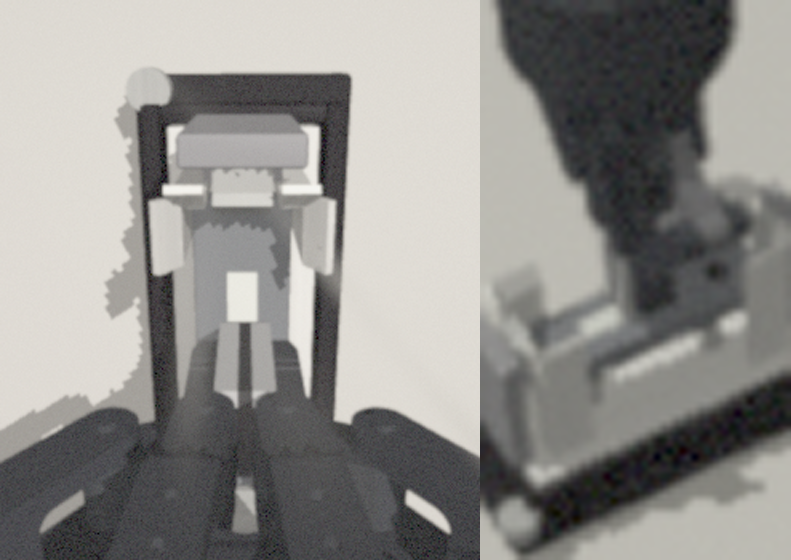

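Request:
carry_out --rows '[[[0,0,0.1,0,0,0],[0,0,0,0,0,0],[0,0,-1,0,0,0],[0,0,-2,0,0,0],[0,0,-3,0,0,0],[0,0,-2.5,0,0,0],[0,0,0,0,0,0],[0,0,0,0,0,0]]]'

```text
time: 24.0
tcp_pos: [0.5993, -0.103, 0.1325]
orientation: [3.141, -0.001, -0.414]
force: [0.8, 0.1, -0.1]
finger_gap: 0.0004
```

```bash
python3 look.py a7
```

```text
[ 0.59929497 -0.1030499   0.13249566] [ 3.14136284e+00 -5.72055946e-04 -4.14206748e-01] [ 0.78426004  0.14583769 -0.13815507] 0.00037250704097449767 24.0
```

View pics/a7.png

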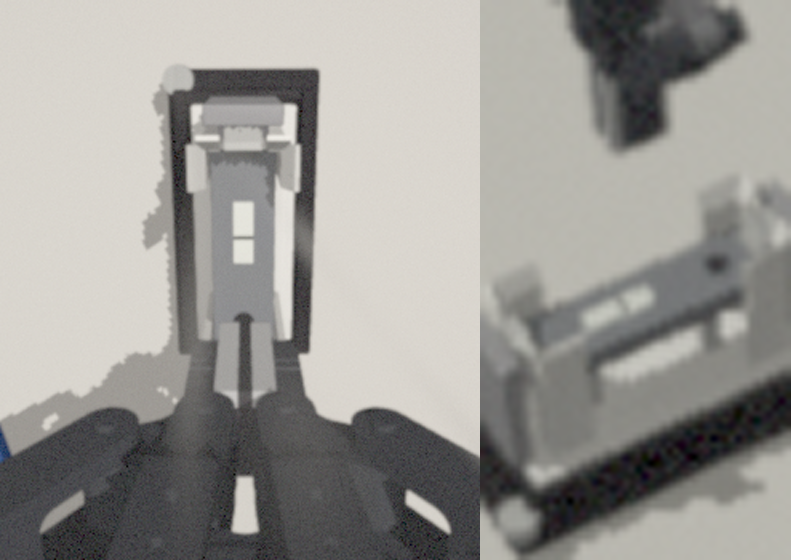

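Request:
carry_out --rows '[[[-3.35,-2.8,0,0,0,0],[-3.35,-2.8,0,0,0,0],[-3.35,-2.8,0,0,0,0],[-3.35,-2.8,0,0,0,0],[-3.35,-2.8,0,0,0,0],[-3.35,-2.8,0,0,0,0],[-3.35,-2.7,0,0,0,0],[-3.35,-2.7,0,0,0,0],[0,0,0,0,0,-0.14],[0,0,0,0,0,-0.14]]]' --gripper 0

```text
time: 25.1
tcp_pos: [0.4418, 0.2087, 0.1303]
orientation: [3.139, 0.002, -0.125]
force: [-0.2, -0.8, 0.2]
finger_gap: 0.0424
```

Request:
carry_out --rows '[[[0,0,0,0,0,-0.14],[0,0,0,0,0,-0.14],[0,0,0,0,0,-0.14],[0,0,0,0,0,-0.14],[0,0,0,0,0,-0.14],[0,0,0,0,0,-0.14],[0,0,0,0,0,-0.14],[0,0,0,0,0,-0.14],[0,0,0,0,0,-0.14],[0,0,0,0,0,-0.14]]]'

```text
time: 26.1
tcp_pos: [0.4426, 0.2073, 0.1302]
orientation: [-3.14, 0.003, 1.272]
force: [0.3, -0.2, 0.8]
finger_gap: 0.0428
```

Request:
carry_out --rows '[[[0,0,1.5,0,0,-0.1],[0,0,2,0,0,0],[0,0,1,0,0,0],[0,0,0,0,0,0],[0,0,0,0,0,0]]]'

```text
time: 26.6
tcp_pos: [0.4438, 0.2077, 0.0869]
orientation: [3.141, 0.001, 1.366]
force: [-0.7, -0.7, 0.6]
finger_gap: 0.043
```

```bash
python3 look.py b1; python3 -c "
from h import *
s=np.load('b1.npz');im=s['pixels'][100:380,140:420,::-1].astype(float)
cv2.imwrite('pics/b1z.png',cv2.resize(np.clip(255*(im/255)**.5,0,255).astype(np.uint8),None,fx=2.1,fy=2.1,interpolation=cv2.INTER_CUBIC))"
```

```text
[0.44380107 0.20765325 0.08693189] [3.14084191e+00 1.12017167e-03 1.36564903e+00] [-0.70908631 -0.71962989  0.6334024 ] 0.0429652467623058 26.6
```

View pics/b1z.png

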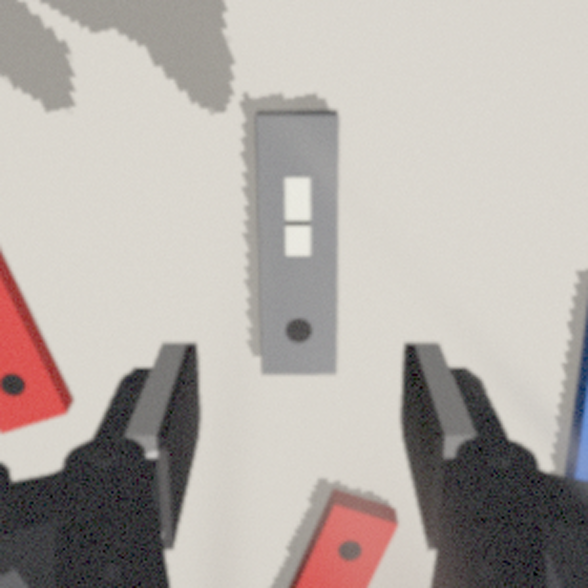

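```bash
python3 -c "
from h import *
s=np.load('b1.npz');x,R=tool()
f=lambda p:(140+p[0]/2.1,100+p[1]/2.1)
Q=np.array([R.T@(ray(s,f(p),.01)-x)*1000 for p in [(257,114),(337,114),(335,374),(262,374)]])
print(Q.round(1),Q.mean(0)); d=Q[0]+Q[1]-Q[2]-Q[3]; print(np.arctan2(d[1],d[0]))
"
```

```text
[[ 42.4 -13.3  78.1]
 [ 42.4  11.3  78.2]
 [-46.9  11.9  78.2]
 [-46.8 -13.2  78.1]] [-2.2362011  -0.79183484 78.1615088 ]
-0.00409491251310433
```

Request:
carry_out --rows '[[[-0.3,-0.13,2,0,0,0],[0,0,2,0,0,0],[0,0,2,0,0,0],[0,0,1,0,0,0],[0,0,0.5,0,0,0],[0,0,0,0,0,0],[0,0,0,0,0,0]]]'

```text
time: 27.4
tcp_pos: [0.4433, 0.2054, 0.0134]
orientation: [3.138, -0.001, 1.366]
force: [0.9, 0.4, 0.1]
finger_gap: 0.0428
```

```bash
python3 look.py b2; python3 -c "
from h import *
s=np.load('b2.npz');im=s['pixels'][130:410,140:420,::-1].astype(float)
cv2.imwrite('pics/b2z.png',cv2.resize(np.clip(255*(im/255)**.5,0,255).astype(np.uint8),None,fx=2.1,fy=2.1,interpolation=cv2.INTER_CUBIC))"
```

```text
[0.44326509 0.20538676 0.01341024] [ 3.13813750e+00 -5.01331806e-04  1.36583915e+00] [0.94378305 0.40043781 0.12149079] 0.042844499657486664 27.4
```

View pics/b2z.png

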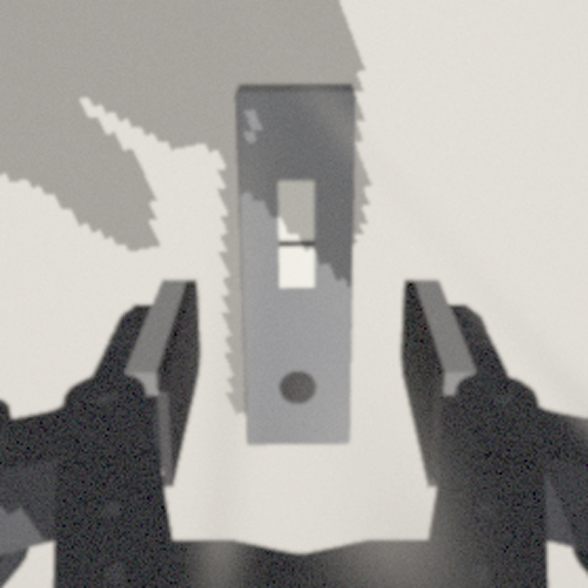

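Request:
carry_out --rows '[[[0,-0.04,0.5,0.003,0,0],[0,0,0.5,0,0,0],[0,0,0.5,0,0,0],[0,0,0.4,0,0,0],[0,0,0,0,0,0],[0,0,0,0,0,0]]]'

```text
time: 28.1
tcp_pos: [0.4419, 0.2051, -0.0069]
orientation: [-3.14, 0.001, 1.366]
force: [-0.2, -0.7, 0.0]
finger_gap: 0.0425
```

Request:
carry_out --rows '[[[0,0,0,0,0,0],[0,0,0,0,0,0],[0,0,0,0,0,0],[0,0,0,0,0,0],[0,0,0,0,0,0]]]' --gripper -0.6 --squeeze 25

```text
time: 28.6
tcp_pos: [0.4423, 0.2052, -0.0063]
orientation: [-3.141, 0.0, 1.366]
force: [0.6, 0.9, 0.5]
finger_gap: 0.0247
```

Request:
carry_out --rows '[[[0,0,-0.5,0,0,0],[0,0,-1.5,0,0,0],[0,0,-2,0,0,0],[0,0,0,0,0,0],[0,0,0,0,0,0]]]'

```text
time: 29.1
tcp_pos: [0.4422, 0.2052, 0.0335]
orientation: [-3.141, 0.0, 1.366]
force: [-0.5, 0.5, -0.4]
finger_gap: 0.0249
```

```bash
python3 look.py b3; python3 -c "
from h import *
s=np.load('b3.npz');im=s['pixels'][130:410,140:420,::-1].astype(float)
cv2.imwrite('pics/b3z.png',cv2.resize(np.clip(255*(im/255)**.5,0,255).astype(np.uint8),None,fx=2.1,fy=2.1,interpolation=cv2.INTER_CUBIC))
to([.5999,-.1031,.175],-.414)"
```

```text
[0.44219972 0.20519122 0.0335151 ] [-3.14125512e+00  1.04143705e-05  1.36582953e+00] [-0.47626333  0.51185162 -0.39983186] 0.024871735643038975 29.1
tool shift cm [-26.94  21.77 -14.29] rotvec [-1.00e-03  3.00e-03  1.78e+00]
```

View pics/b3z.png

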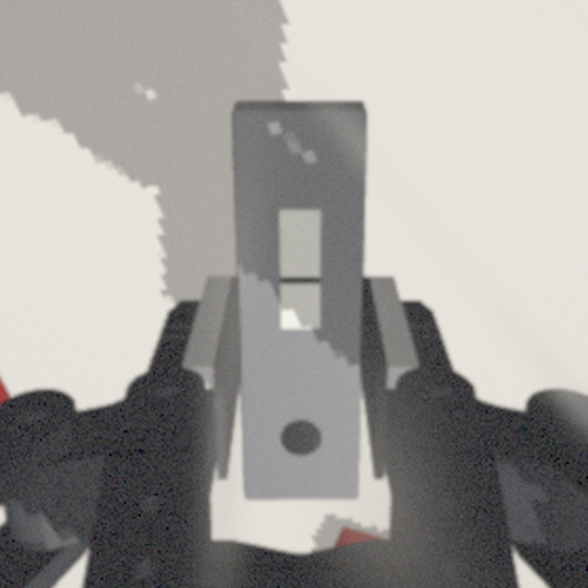

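Request:
carry_out --rows '[[[0,0,-3.5,0,0,0],[0,0,-4,0,0,0],[0,0,-4,0,0,0],[0,0,-2.5,0,0,0],[-3.3,2.7,0,0,0,0],[-3.4,2.7,0,0,0,0],[-3.4,2.7,0,0,0,0],[-3.4,2.7,0,0,0,0],[-3.4,2.7,0,0,0,0],[-3.4,2.7,0,0,0,0]]]'

```text
time: 30.2
tcp_pos: [0.5594, -0.0282, 0.1717]
orientation: [-3.138, 0.0, 1.366]
force: [0.4, 0.9, -0.4]
finger_gap: 0.0248
```

Request:
carry_out --rows '[[[-3.3,2.7,0,0,0,0],[-3.3,2.7,0,0,0,0],[0,0,0,0,0,0.14],[0,0,0,0,0,0.14],[0,0,0,0,0,0.14],[0,0,0,0,0,0.14],[0,0,0,0,0,0.14],[0,0,0,0,0,0.14],[0,0,0,0,0,0.14],[0,0,0,0,0,0.14]]]'

```text
time: 31.2
tcp_pos: [0.5982, -0.102, 0.1714]
orientation: [-3.14, 0.004, 0.24]
force: [0.6, 0.4, -0.8]
finger_gap: 0.0247
```

Request:
carry_out --rows '[[[0,0,0,0,0,0.14],[0,0,0,0,0,0.14],[0,0,0,0,0,0.14],[0,0,0,0,0,0.14],[0,0,0,0,0,0.1],[0,0,0,0,0,0],[0,0,0,0,0,0],[0,0,0,0,0,0]]]'

```text
time: 32.0
tcp_pos: [0.5987, -0.1021, 0.1726]
orientation: [3.141, 0.002, -0.413]
force: [0.5, -0.8, -0.7]
finger_gap: 0.0251
```

```bash
python3 look.py b4; python3 -c "
from h import *
to([.5996,-.1025,.108],-.414)"
```

```text
[ 0.59867539 -0.10213265  0.17259485] [ 3.14080578e+00  1.99275555e-03 -4.12794472e-01] [ 0.48771555 -0.8198282  -0.67112519] 0.02505272097594048 32.0
tool shift cm [ 0.09 -0.    6.5 ] rotvec [0.001 0.001 0.001]
```

View pics/b4.png

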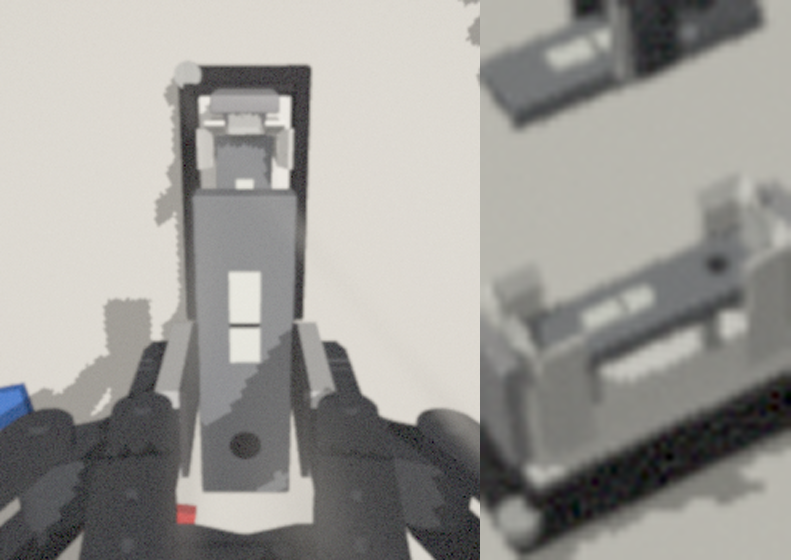

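Request:
carry_out --rows '[[[0.08,0,2,0,0.001,0],[0,0,2.5,0,0,0],[0,0,2.5,0,0,0],[0,0,1.5,0,0,0],[0,0,0.8,0,0,0],[0,0,0,0,0,0],[0,0,0,0,0,0]]]'

```text
time: 32.8
tcp_pos: [0.6004, -0.1027, 0.0813]
orientation: [3.141, -0.002, -0.414]
force: [0.8, -0.1, -0.1]
finger_gap: 0.0248
```

```bash
python3 look.py b5; python3 -c "
from h import *
to([.5996,-.1025,.07],-.414)"
```

```text
[ 0.60039909 -0.10271421  0.08132796] [ 3.14123811e+00 -1.66463016e-03 -4.14040351e-01] [ 0.84756393 -0.12279877 -0.13388906] 0.02478432317616167 32.8
tool shift cm [-0.12  0.02  1.19] rotvec [ 0.    -0.003 -0.   ]
```

View pics/b5.png

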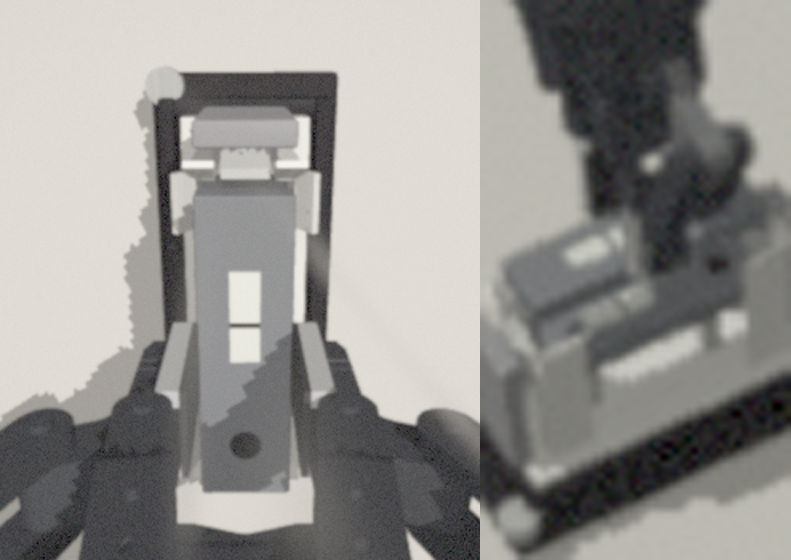

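Request:
carry_out --rows '[[[-0.08,0,0.4,0,-0.001,0],[0,0,0.4,0,0,0],[0,0,0.2,0,0,0],[0,0,0,0,0,0]]]'

```text
time: 33.3
tcp_pos: [0.5984, -0.1021, 0.0696]
orientation: [3.141, 0.002, -0.414]
force: [0.2, -0.4, -0.6]
finger_gap: 0.0246
```

Request:
carry_out --rows '[[[0,0,0.15,0,0,0],[0,0,0.15,0,0,0],[0,0,0,0,0,0]]]'

```text
time: 33.6
tcp_pos: [0.5987, -0.1022, 0.067]
orientation: [3.141, 0.001, -0.414]
force: [0.1, -0.4, 0.2]
finger_gap: 0.0248
```

Request:
carry_out --rows '[[[0,0,0.1,0,0,0],[0,0,0.1,0,0,0],[0,0,0,0,0,0]]]'

```text
time: 33.9
tcp_pos: [0.5989, -0.1022, 0.0653]
orientation: [3.141, 0.001, -0.414]
force: [0.4, 0.4, -0.4]
finger_gap: 0.0251
```

Request:
carry_out --rows '[[[0,0,0.1,0,0,0],[0,0,0,0,0,0]]]'

```text
time: 34.1
tcp_pos: [0.5991, -0.1023, 0.0648]
orientation: [3.141, 0.0, -0.414]
force: [-1.2, 0.2, 2.7]
finger_gap: 0.0247
```

Contact with the lips at TCP z ≈ 0.065. I'll look before releasing.

Request:
carry_out --rows '[[[0,0,0.05,0,0,0],[0,0,0,0,0,0]]]'

```text
time: 34.3
tcp_pos: [0.5992, -0.1023, 0.0644]
orientation: [3.141, 0.0, -0.414]
force: [-1.8, 1.0, 5.2]
finger_gap: 0.0252
```

```bash
python3 look.py b6
```

```text
[ 0.59924782 -0.10233897  0.06442424] [ 3.14107087e+00  1.09410344e-04 -4.14210093e-01] [-1.80318738  1.04784949  5.22067406] 0.025151482268822946 34.3
```

View pics/b6.png

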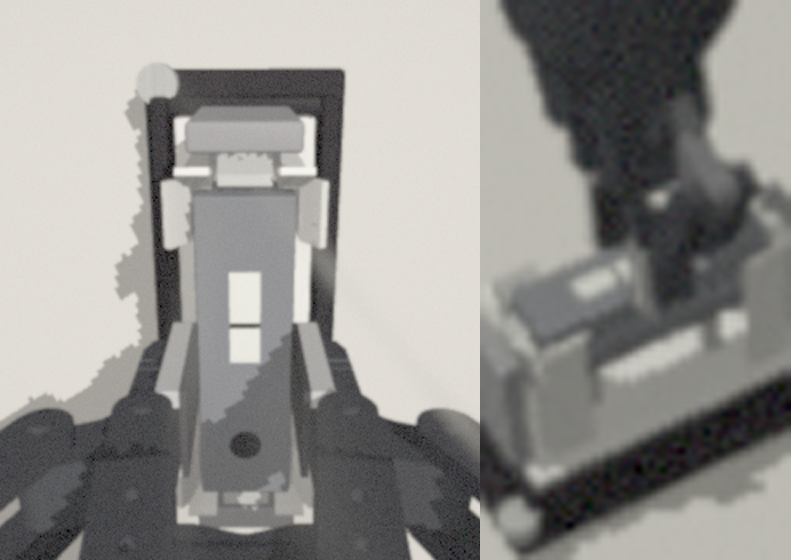

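Request:
carry_out --rows '[[[-0.05,0,0,0,0,0],[0,0,0,0,0,0],[0,0,0,0,0,0],[0,0,0,0,0,0],[0,0,-1,0,0,0],[0,0,-2,0,0,0],[0,0,-2,0,0,0],[0,0,-1,0,0,0],[0,0,0,0,0,0],[0,0,0,0,0,0]]]' --gripper 0

```text
time: 35.4
tcp_pos: [0.5983, -0.1019, 0.1236]
orientation: [3.141, 0.001, -0.414]
force: [-0.8, -0.2, -0.4]
finger_gap: 0.0427
```

```bash
python3 look.py b7
```

```text
[ 0.59830752 -0.10194743  0.12357376] [ 3.14094210e+00  1.11594147e-03 -4.14199341e-01] [-0.75747332 -0.18802678 -0.42510323] 0.04272217376369345 35.4
```

View pics/b7.png

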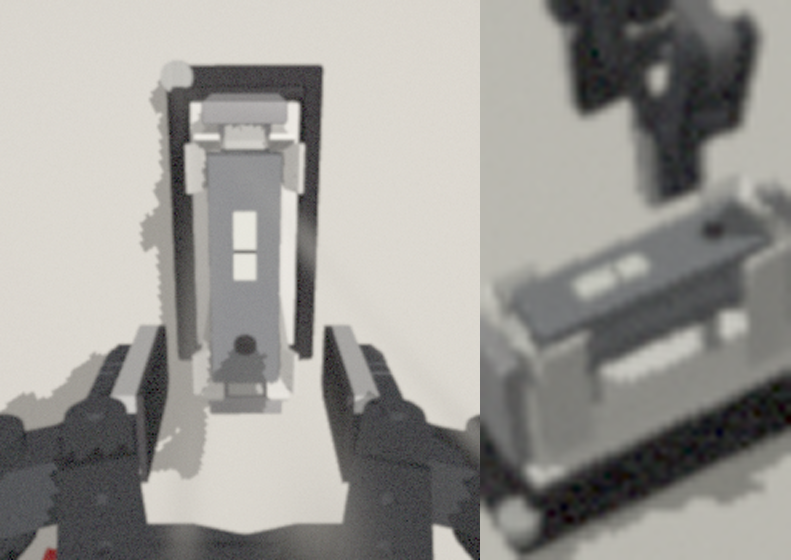

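Request:
carry_out --rows '[[[0.16,0.08,0,0,0,0],[0,0,0,0,0,0],[0,0,0,0,0,0],[0,0,1.5,0,0,0],[0,0,1.5,0,0,0],[0,0,1,0,0,0],[0,0,0.6,0,0,0],[0,0,0.3,0,0,0],[0,0,0,0,0,0]]]' --gripper -1

```text
time: 36.4
tcp_pos: [0.5993, -0.1033, 0.0742]
orientation: [3.141, 0.002, -0.414]
force: [0.6, 0.3, -0.2]
finger_gap: -0.0004
```

Request:
carry_out --rows '[[[0,0,0.15,0,0,0],[0,0,0.1,0,0,0],[0,0,0,0,0,0]]]'

```text
time: 36.7
tcp_pos: [0.5998, -0.1034, 0.0726]
orientation: [3.141, 0.0, -0.414]
force: [-0.0, 0.6, 0.7]
finger_gap: 0.0
```

Request:
carry_out --rows '[[[0,0,0.1,0,0,0],[0,0,0.1,0,0,0],[0,0,0,0,0,0]]]'

```text
time: 37.0
tcp_pos: [0.5995, -0.1033, 0.0701]
orientation: [3.141, 0.001, -0.414]
force: [0.3, -0.0, 0.2]
finger_gap: -0.0002
```

Request:
carry_out --rows '[[[0,0,0.1,0,0,0],[0,0,0.1,0,0,0],[0,0,0,0,0,0]]]'

```text
time: 37.3
tcp_pos: [0.6, -0.1035, 0.069]
orientation: [3.141, -0.0, -0.414]
force: [-1.7, -0.9, 4.3]
finger_gap: 0.0004
```

Request:
carry_out --rows '[[[0,0,0.1,0,0,0],[0,0,0.1,0,0,0],[0,0,0,0,0,0]]]'

```text
time: 37.6
tcp_pos: [0.6004, -0.1036, 0.0679]
orientation: [3.141, -0.001, -0.414]
force: [-2.7, 0.9, 8.2]
finger_gap: 0.0
```

Request:
carry_out --rows '[[[0,0,0.1,0,0,0],[0,0,0.1,0,0,0],[0,0,0,0,0,0]]]'

```text
time: 37.9
tcp_pos: [0.6005, -0.1036, 0.0661]
orientation: [3.141, -0.001, -0.414]
force: [-2.4, 0.6, 8.4]
finger_gap: -0.0002
```

Request:
carry_out --rows '[[[0,0,0.1,0,0,0],[0,0,0.1,0,0,0],[0,0,0,0,0,0]]]'

```text
time: 38.2
tcp_pos: [0.6006, -0.1035, 0.0646]
orientation: [3.141, -0.001, -0.414]
force: [-3.5, 1.7, 12.1]
finger_gap: -0.0001
```

Request:
carry_out --rows '[[[0,0,0.1,0,0,0],[0,0,0.1,0,0,0],[0,0,0,0,0,0]]]'

```text
time: 38.5
tcp_pos: [0.6008, -0.1036, 0.0616]
orientation: [-3.142, -0.002, -0.414]
force: [-0.3, 0.7, 6.7]
finger_gap: 0.0001
```

Request:
carry_out --rows '[[[0,0,0.1,0,0,0],[0,0,0.1,0,0,0],[0,0,0,0,0,0]]]'

```text
time: 38.8
tcp_pos: [0.6008, -0.1036, 0.0596]
orientation: [-3.142, -0.002, -0.414]
force: [-0.4, 0.3, 6.4]
finger_gap: 0.0002
```

Request:
carry_out --rows '[[[0,0,0.1,0,0,0],[0,0,0.1,0,0,0],[0,0,0,0,0,0]]]'

```text
time: 39.1
tcp_pos: [0.6008, -0.1036, 0.0577]
orientation: [3.142, -0.002, -0.414]
force: [0.3, 1.1, 7.5]
finger_gap: 0.0002
```

Request:
carry_out --rows '[[[0,0,0.1,0,0,0],[0,0,0.1,0,0,0],[0,0,0,0,0,0]]]'

```text
time: 39.4
tcp_pos: [0.6008, -0.1036, 0.0557]
orientation: [-3.142, -0.002, -0.414]
force: [-0.8, 1.1, 7.1]
finger_gap: 0.0001
```

Request:
carry_out --rows '[[[0,0,0.1,0,0,0],[0,0,0.1,0,0,0],[0,0,0,0,0,0]]]'

```text
time: 39.7
tcp_pos: [0.6008, -0.1037, 0.0538]
orientation: [-3.142, -0.002, -0.414]
force: [0.1, 0.0, 6.7]
finger_gap: -0.0002
```

Request:
carry_out --rows '[[[0,0,0.1,0,0,0],[0,0,0,0,0,0],[0,0,0,0,0,0]]]'

```text
time: 40.0
tcp_pos: [0.6008, -0.1036, 0.0528]
orientation: [-3.142, -0.002, -0.414]
force: [-0.1, -0.1, 6.7]
finger_gap: -0.0002
```

Request:
carry_out --rows '[[[0,0,0.1,0,0,0],[0,0,0,0,0,0],[0,0,0,0,0,0]]]'

```text
time: 40.3
tcp_pos: [0.6008, -0.1037, 0.0513]
orientation: [-3.142, -0.002, -0.414]
force: [2.3, 1.2, 5.5]
finger_gap: -0.0001
```

```bash
python3 look.py b8
```

```text
[ 0.60081059 -0.10365769  0.05128888] [-3.14153612e+00 -2.09660919e-03 -4.14271970e-01] [2.3009975  1.16295575 5.47367284] -6.443798636764692e-05 40.3
```

View pics/b8.png

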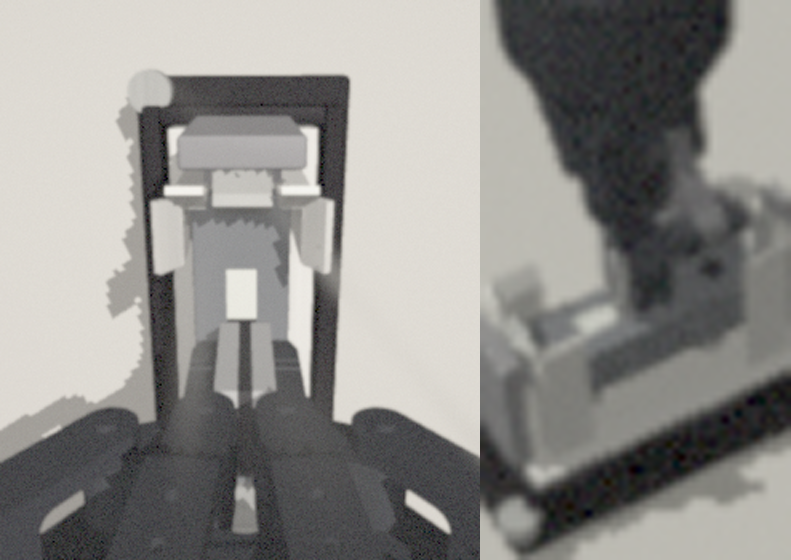

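Request:
carry_out --rows '[[[0,0,0.08,0,0,0],[0,0,0,0,0,0],[0,0,0,0,0,0]]]'

```text
time: 40.7
tcp_pos: [0.6007, -0.1036, 0.0503]
orientation: [-3.142, -0.002, -0.414]
force: [2.8, 0.3, 5.1]
finger_gap: 0.0004
```

Request:
carry_out --rows '[[[0,0,-0.5,0,0,0],[0,0,-1,0,0,0],[0,0,-2,0,0,0],[0,0,-3,0,0,0],[0,0,-4,0,0,0],[0,0,-2,0,0,0],[0,0,0,0,0,0],[0,0,0,0,0,0]]]'

```text
time: 41.5
tcp_pos: [0.5989, -0.1032, 0.1738]
orientation: [3.141, 0.002, -0.414]
force: [0.0, -0.3, -0.2]
finger_gap: -0.0002
```

Request:
carry_out --rows '[[[0,0,0,0,0,0],[0,0,0,0,0,0],[0,0,0,0,0,0],[0,0,0,0,0,0],[0,0,0,0,0,0]]]' --gripper 1

```text
time: 42.0
tcp_pos: [0.5996, -0.1034, 0.1741]
orientation: [3.141, 0.002, -0.414]
force: [-0.1, -0.4, 0.3]
finger_gap: 0.0721
```

```bash
python3 look.py b9; python3 -c "
from h import *
s=np.load('b9.npz');im=s['pixels'][60:330,170:400,::-1].astype(float)
cv2.imwrite('pics/b9z.png',cv2.resize(np.clip(255*(im/255)**.5,0,255).astype(np.uint8),None,fx=2.2,fy=2.2,interpolation=cv2.INTER_CUBIC))
s=optics.snapshot('scene');u,v=proj(s,[.6,-.102,.06]).astype(int);c=s['pixels'][v-40:v+40,u-50:u+50,::-1].astype(float)
cv2.imwrite('pics/b9s.png',cv2.resize(np.clip(255*(c/255)**.5,0,255).astype(np.uint8),None,fx=7,fy=7,interpolation=cv2.INTER_CUBIC))"
```

```text
[ 0.59955881 -0.10337229  0.1740796 ] [ 3.14086853e+00  1.56055560e-03 -4.14267924e-01] [-0.08310832 -0.41182468  0.32357275] 0.07211501948047232 42.0
```

View pics/b9z.png

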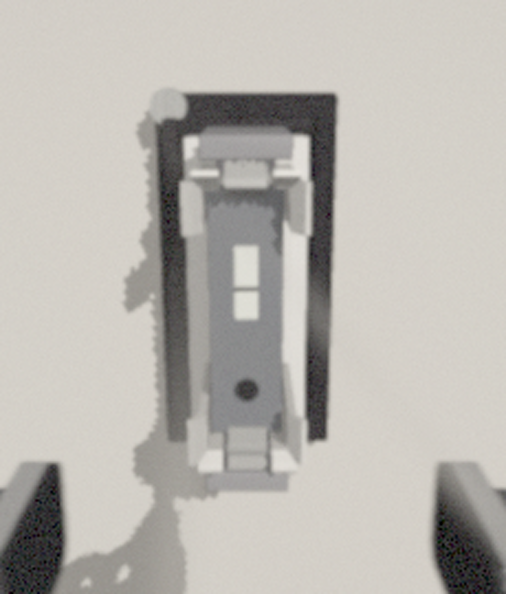

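View pics/b9s.png

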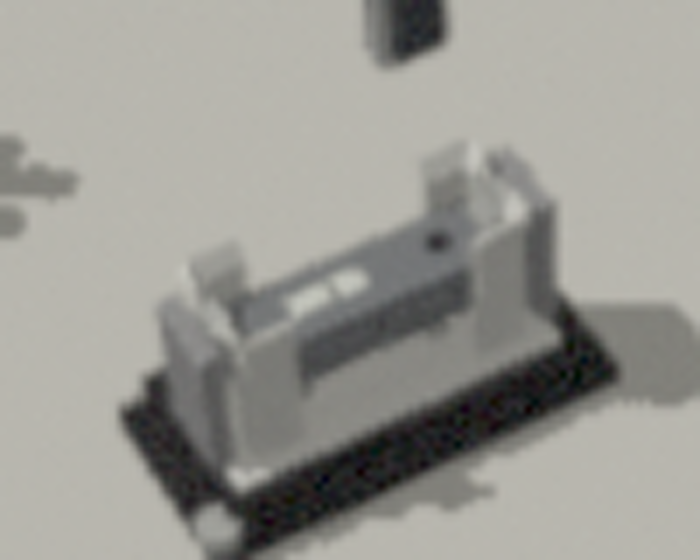

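Both lips lie over the ends of the top cassette: the far one at about (245,175) in the zoomed view and the near one at about (247,435). The two-cassette stack is level, and the robot is clear of everything.

```bash
python3 -c "
from h import *
s=optics.snapshot('top'); cv2.imwrite('pics/end.png',s['pixels'][:,:,::-1])
print(r.hand_in())"
```

```text
the job is handed in; nothing more can be done
None
```

View pics/end.png

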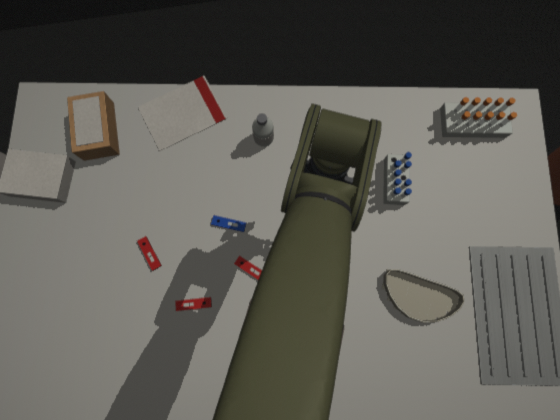

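Both grey cassettes are loaded in the magazine, window side up, one at a time. I laid each on the lips, released it, pushed it down with the shut fingers until the lips snapped, and let go. I handed the job in at about 42 s.

**Force:** The highest push reading was about 12 N, seen on the second cassette just before the wedge jump. After the snap it fell to about 4–5 N for the first and 5–5.5 N for the second, roughly the platform spring alone. I stopped the second push about 1 mm past the snap, short of the hard stop.

**Last pictures:** Both lips lie over the ends of the top cassette, and the two-cassette stack is level. The bottle, rack, dish and the blue and red look-alikes look unmoved in the top view. The arm is clear and touching nothing.

**What disagreed:**
- **Fingertips:** They stood about 11 to 13 mm behind the reported tool point, not 19 mm ahead as stated. The cameras and touch agreed on this, so I set heights by those instead.
- **Wrist camera:** Its scale was off by a few percent, so I aligned the cassettes to the magazine by comparing them within the same picture.
- **First cassette:** It slid in the grip or wedged about 2 mm on the lips before I released it. It then seated normally.

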